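Put the bookcase feet on their own mounting plates

TASK

The three beech bookcase feet have each been stood on the wrong mounting plate. Park one foot on the empty cork mat to free a plate, then shift them round until each foot stands upright, centred on the plate of its own outline (round on round, square on square, long on long), with the square and long feet in line with the edges of their plates. Set the feet down rather than dropping them, and leave the glue bottle, the tape measure and the small MDF ring where they are.

Things in the scene. Friction and masses are not known exactly. Their poses are not given: they have to be found in the camera images.
- round_foot: Loose turned beech foot, round, 70 mm tall: base 54 mm across and 12 mm high, tapering by 24 mm height to a straight cylinder 44 mm across up to the flat top. About 0.1 kg. Origin: centre of its underside; z up its axis. Starts upright on a plate of another outline.
- square_foot: Loose square beech foot, 70 mm tall: base 54 x 54 mm and 16 mm high, above it a straight shaft 40 x 40 mm up to the flat top. About 0.1 kg. Origin: centre of its underside; z up, x and y square to its sides. Starts upright on a plate of another outline.
- long_foot: Loose oblong beech foot, a straight block 84 mm long (its x), 36 mm thick (its y), 70 mm tall (z). About 0.13 kg. Origin: centre of its underside. Starts upright on a plate of another outline.
- round_plate: Fixed round plate of greenish-brown MDF lying on the bench, 110 mm across, 10 mm thick, flat top with four small dark screw-hole dots near the rim. Origin: centre of its underside (top at 10 mm above it). Belongs to the round foot.
- square_plate: Fixed square plate of the same MDF, 100 x 100 mm, 10 mm thick, flat top with four dots at the corners. Origin: centre of its underside; x and y parallel to its edges. Belongs to the square foot.
- long_plate: Fixed oblong plate of the same MDF, 124 mm (its x) by 76 mm (its y), 10 mm thick, flat top with four dots at the corners. Origin: centre of its underside. Belongs to the long foot.
- cork_mat: Fixed square cork mat, 120 x 120 mm, 4 mm thick, on the bench, empty at the start: the parking spot. Origin: centre of its underside.
- glue_bottle: Loose white glue bottle standing on the bench, 54 mm across, 140 mm tall, 0.25 kg. Origin: centre of its underside. To be left alone.
- tape_measure: Loose grey tape measure standing on edge on the bench, 68 mm (x) by 40 mm (y), 60 mm tall, with a small steel hook 9 mm out at its -x side. Origin: centre of its underside. To be left alone.
- mdf_ring: Loose ring of raw brown MDF lying flat on the bench, 80 mm outside, 54 mm hole, 22 mm high. Origin: centre of its underside. To be left alone.
There are look-alikes about, which are no part of the job. What is shaped like the square_foot but green or purple is not meant.

How it is judged:
By the outcome, as a careful person would: the job done as asked, in the order asked, and still so for the second after the job is handed in, with the robot touching nothing.
It also fails if it takes over 120 s, if anything falls off the work surface, if the arm or the gripper's body presses on something with over 40 N, if the wrist force passes 120 N, or if a joint passes its speed limit or range.

ROBOT

A 6-joint arm with a two-finger parallel gripper is mounted at the origin on the work surface. World frame = base frame: x ahead of the robot, y to its left, z up, the work surface at z = 0. Lengths are in m, angles in degrees, forces in N, time in s.
With the tool pointing down it reaches from about 0.4 to 0.825 m from the base axis. Payload 7 kg.
Tool frame: the origin (TCP) lies at the very end of the fingers, on their centre line; the grasp point (between the pads) lies 19 mm behind it (r.hold_point_z is the distance from the TCP to the grasp point, in m); z points along the fingers, y is the direction in which the jaws open and shut (so a half turn about z gives the same grasp; the last joint's range is limited). The gripper opens to 88 mm and grips with 3 to 60 N. Pads are 19 mm wide; open, the fingers measure 130 mm over their backs; the gripper's body (78 mm by 193 mm) begins 47 mm behind the grasp point.
Start: joints at [81.71, 20.546, 0.682, 0, -70.136, -16.507], TCP at [0.283, 0.613, 0.227] pointing down, gripper open.
Joint ranges: [-176.03, 176.03], [-82.01, 121.73], [-58.28, 71.71], [-173.87, 95.51], [-174.79, -0.11], [-173.66, 173.66]. Speed limits (degrees/s): [136.94, 136.94, 172.46, 180, 180, 180].

INTERFACE

Orientations are given as [roll, pitch, yaw] about the fixed x, y, z axes, in that order (R = Rz(yaw) Ry(pitch) Rx(roll)).
In Python, from plant import r gives the robot as it stands. The module is installed in compiled form; this text tells all that it offers.
- The arm moves only by the shell command python3 -m inch 'ROWS' [FORCE]. ROWS is text: rows parted by semicolons, each of 7 numbers parted by spaces: the shift along the tool's x, y, z in m, then the turn, a rotation vector about the tool's x, y, z in rad, then the opening, from 0 (shut) to 1 (fully open). In form: tx ty tz ax ay az jaw; .... A call has 1 to 20 rows; each row shifts and turns the commanded pose from where the row before left it, along the tool's axes as they then stand; what a row does not reach is not made up. A row lasts 1/12 s, in which the tool goes at most 41.7 mm and 7.16 degrees, less where a joint would pass 70% of its speed; a pose out of reach is approached as far as the arm can. A call with a gripper value outside its range is refused whole. The fingers move at their own pace and stop on an object; FORCE is the grip in N (left out, the last holds). Time passes only in rows, so rows that do not move let the fingers close. It gives the time, the measured TCP pose, the force and the opening at its end, in the units of the state.
- r.get_state(): the state, without advancing time (a new reading comes with each control period).
- r.capture(name): name is "scene" or "top"; returns the picture (384x512x3 uint8, red, green, blue); there is no depth.
- r.camera_params(name): a dict with "vfov" (degrees; the focal length in pixels is half the picture's height over the tangent of half this angle, whatever the lens; pixels are square), "cx", "cy" (the principal point, pixels), "distortion" ([k1, k2, p1, p2, k3] as OpenCV has them; the pictures are not rectified), "R" (3x3) and "t" (3): a world point X has camera coordinates R X + t. Camera axes: x right, y down, z forward; pixel columns grow to the right and rows downward; lengths in m; the calibration is good to about 2 mm. A picture is of the moment at which its call begins. camera_params takes no time and is no camera call.
- r.close_job(): hands the job in, once; it reports no verdict.
Trained networks look in the newest picture that a camera, given by its name, has taken for a name from the list of things; names that differ only in an ending like _2 or _b are one class to them, and where a whole thing is asked for, a point or a joint stands for the part that bears it (a point fixed in the world has none). Each returns a list of dicts, best first, with "p" (0 to 1); they miss things now and then, are a little off and sometimes report something else, mostly with a low value. They report only what shows in the picture. A call takes as long as a camera call. They do not tell look-alikes from the thing itself.
- r.recognise(target, camera): "xy" ([column, row] in pixels, amid what is visible of it).
The state is a dict: "time_s": time; "joints": joint angles; "qd": joint speeds; "joint_torque": joint torques, N m; "tcp_pos": TCP position; "eef_rot": TCP orientation; "contact_force": force on the tool from outside, world axes, zero at the start; "moment": the same for the moment, N m; "gripper_width": finger opening in m.
Only numpy, scipy, OpenCV 4.12 (cv2) and the standard library are available. Lean on these libraries where they do the work, as an engineer would, in place of code of your own. Each camera call takes 0.05 s, during which the arm holds its last target.

## Working session

There is one attempt and no reset: what is moved stays moved. The work goes in short steps, Python scripts to look and compute and a shell command to move; the robot and the scene stay as the last step left them, time stands still between calls to the robot, and variables do not carry over. Pictures are saved under pics/ and viewed, and the job is handed in when it is done.

```bash
mkdir -p pics; python3 - <<'E'
from plant import r
import cv2
s=r.get_state(); print(s)
for n in("scene","top"):
    im=r.capture(n); cv2.imwrite(f"pics/{n}0.png",im[:,:,::-1])
    p=r.camera_params(n); print(n,p)
    for t in["round_foot","square_foot","long_foot","round_plate","square_plate","long_plate","cork_mat","glue_bottle","tape_measure","mdf_ring"]:
        print(t,[([round(float(v)) for v in d["xy"]],round(float(d["p"]),2)) for d in r.recognise(t,n)])
E
```

```text
{'time_s': 0.0, 'joints': array([ 8.17103811e+01,  2.05893744e+01,  6.32683620e-01, -1.93844533e-02,
       -7.01348868e+01, -1.65064246e+01]), 'qd': array([-0.02876103,  0.09324519, -0.05164029, -0.08211736,  0.06005163,
        0.06495196]), 'joint_torque': array([ 1.38869789e-03, -5.82719314e+01,  2.93048644e+01,  6.99741885e+00,
        6.85591658e-03, -1.58814692e-04]), 'tcp_pos': array([0.28291599, 0.61230581, 0.22563997]), 'eef_rot': array([ 1.79907019e+02, -8.55004095e-03, -2.48026381e+01]), 'contact_force': array([ 0.73749203, -0.33359134,  0.29344835]), 'moment': array([ 0.04591414, -0.01224007, -0.07447678]), 'gripper_width': 0.08729235569418348}
scene {'vfov': 45.316880437900736, 'cx': 255.98973991192375, 'cy': 194.19438742009268, 'distortion': array([-0.17958818,  0.        ,  0.        ,  0.        ,  0.        ]), 'R': array([[-0.32395396,  0.94603645, -0.00829842],
       [ 0.66401946,  0.22111664, -0.71427276],
       [-0.67389315, -0.2369018 , -0.69981823]]), 't': array([ 0.10676006, -0.29967756,  1.53883552])}
round_foot [([156, 200], 0.97)]
square_foot [([345, 207
[... 477 characters left out ...]
,  0.        ,  0.        ,  0.        ]), 'R': array([[-0.01505399, -0.99977355, -0.01504056],
       [-0.99375121,  0.01662375, -0.11037296],
       [ 0.110598  ,  0.01328503, -0.99377643]]), 't': array([0.0747009 , 0.47105562, 0.89140874])}
round_foot [([358, 142], 0.72)]
square_foot [([102, 223], 0.9), ([113, 174], 0.8), ([166, 200], 0.73), ([168, 262], 0.56)]
long_foot [([218, 147], 0.98)]
round_plate [([230, 148], 0.65)]
square_plate [([344, 144], 0.6), ([246, 205], 0.37)]
long_plate [([177, 210], 0.57)]
cork_mat [([398, 205], 0.68)]
glue_bottle [([246, 206], 0.75), ([317, 206], 0.48)]
tape_measure [([321, 206], 0.9), ([342, 139], 0.7)]
mdf_ring [([273, 118], 0.91), ([176, 206], 0.28)]
```

View pics/scene0.png

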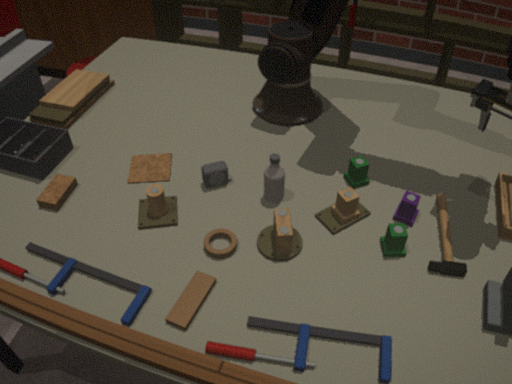

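View pics/top0.png

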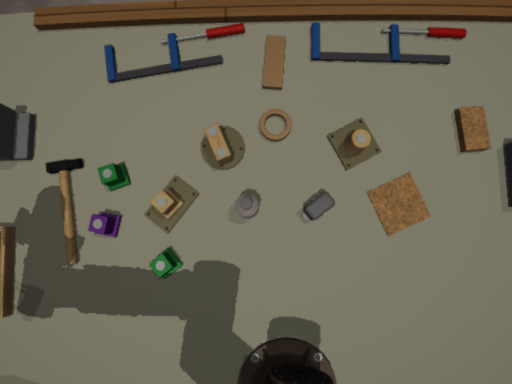

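```bash
python3 - <<'E'
import cv2,numpy as np
a=cv2.imread("pics/top0.png")[70:310,60:460]
cv2.imwrite("pics/top0b.png",cv2.resize(a,None,fx=2,fy=2,interpolation=cv2.INTER_CUBIC))
a=cv2.imread("pics/top0.png")[130:290,60:260]
cv2.imwrite("pics/top0c.png",cv2.resize(a,None,fx=3.5,fy=3.5,interpolation=cv2.INTER_CUBIC))
E
```

```text
(no output)
```

View pics/top0b.png

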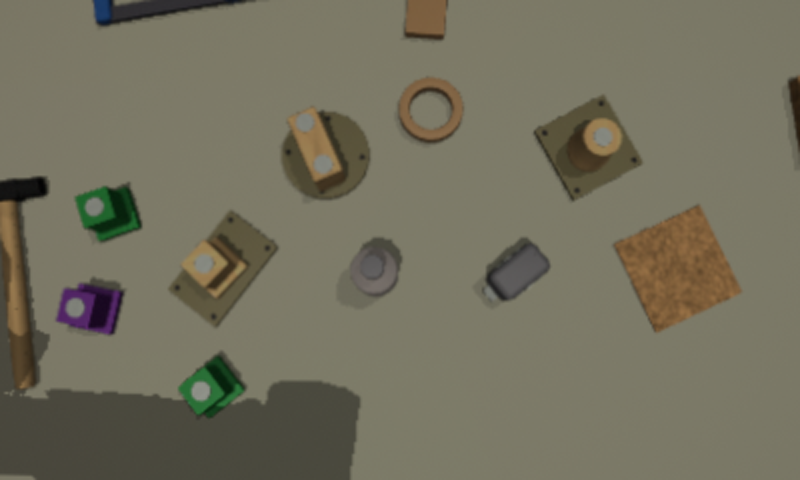

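View pics/top0c.png

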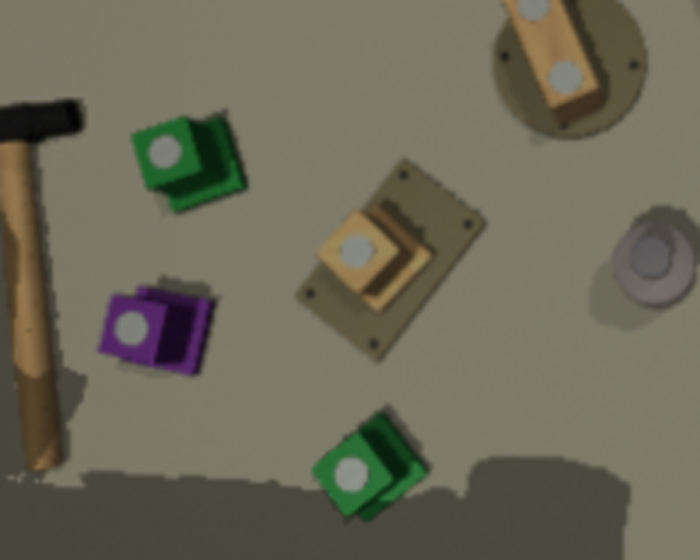

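Square_foot candidates in the top picture: the greens at (113,174) and (168,262), the purple at (102,223) and the beech one at (166,203) on the long plate. The beech one fits the description, and the enlarged crop confirms it. The long foot (217,142) is on the round plate, the round foot (360,138) is on the square plate, and the mat (398,204) is empty.

```bash
cat > h.py <<'E'
import numpy as np,cv2
from plant import r
from scipy.optimize import minimize
P={n:r.camera_params(n) for n in("scene","top")}
def K(n):
    p=P[n]; f=192/np.tan(np.radians(p["vfov"]/2)); return np.array([[f,0,p["cx"]],[0,f,p["cy"]],[0,0,1.]])
def proj(n,X):
    p=P[n]; return cv2.projectPoints(np.asarray(X,float).reshape(-1,3),cv2.Rodrigues(p["R"])[0],p["t"],K(n),p["distortion"])[0].reshape(-1,2)
def ray(n,px,z):
    p=P[n]; u=cv2.undistortPoints(np.asarray(px,float).reshape(-1,1,2),K(n),p["distortion"]).reshape(-1,2)
    d=np.c_[u,np.ones(len(u))]@p["R"]; c=-p["R"].T@p["t"]
    return c+d*((z-c[2])/d[:,2])[:,None]
def rect(a,b,z): return [[sx*a/2,sy*b/2,z] for sx,sy in((1,1),(-1,1),(-1,-1),(1,-1))]
def circ(d,z,n=48): 
    t=np.arange(n)*2*np.pi/n; return np.c_[d/2*np.cos(t),d/2*np.sin(t),np.full(n,z)].tolist()
M={"round_plate":[[circ(.11,0),circ(.11,.01)]],"square_plate":[[rect(.1,.1,0),rect(.1,.1,.01)]],"long_plate":[[rect(.124,.076,0),rect(.124,.076,.01)]],"cork_mat":[[rect(.12,.12,0),rect(.12,.12,.004)]],
"round_foot":[[circ(.054,0),circ(.054,.012)],[circ(.054,.012),circ(.044,.024)],[circ(.044,.024),circ(.044,.07)]],
"square_foot":[[rect(.054,.054,0),rect(.054,.054,.016)],[rect(.04,.04,.016),rect(.04,.04,.07)]],
"long_foot":[[rect(.084,.036,0),rect(.084,.036,.07)]],
"glue_bottle":[[circ(.054,0),circ(.054,.1)],[circ(.054,.1),circ(.02,.14)]],"tape_measure":[[rect(.068,.04,0),rect(.068,.04,.06)]],"mdf_ring":[[circ(.08,0),circ(.08,.022)]]}
def place(pts,pose,z0):
    a=np.radians(pose[2]);c,s=np.cos(a),np.sin(a);pts=np.asarray(pts)
    return np.c_[pose[0]+c*pts[:,0]-s*pts[:,1],pose[1]+s*pts[:,0]+c*pts[:,1],z0+pts[:,2]]
def render(n,name,pose,z0,S=4):
    m=np.zeros((384*S,512*S),np.uint8)
    for part in M[name]:
        q=proj(n,place(sum(part,[]),pose,z0))
        h=cv2.convexHull(((q+.5)*S-.5).astype(np.float32))
        cv2.fillConvexPoly(m,np.round(h*16).astype(np.int32),255,shift=4)
    return cv2.resize(m,(512,384),interpolation=cv2.INTER_AREA)/255.
def edges(n,im,name,pose,z0,F,col):
    for part in M[name]:
        for loop in part:
            q=proj(n,place(loop,pose,z0)); cv2.polylines(im,[np.round(((q+.5)*F-.5)*16).astype(np.int32)],True,col,1,cv2.LINE_AA,4)
E
python3 - <<'E'
import cv2,numpy as np
im=cv2.imread("pics/top0.png"); h=cv2.cvtColor(im,cv2.COLOR_BGR2HSV)
for n,p in dict(bench=(200,230),bench2=(290,170),plateR=(238,148),plateS=(340,145),plateL=(180,190),longtop=(217,141),disc=(221,152),sqtop=(158,208),roundtop=(361,131),mat=(398,204),shade=(232,217)).items(): print(n,h[p[1],p[0]],im[p[1],p[0]])
im=cv2.imread("pics/scene0.png"); h=cv2.cvtColor(im,cv2.COLOR_BGR2HSV)
for n,p in dict(bench=(200,210),plateR=(265,243),plateS=(150,216),plateL=(332,216),longtop=(283,225),sq=(346,208),round=(156,200),mat=(150,167)).items(): print(n,h[p[1],p[0]],im[p[1],p[0]])
E
```

```text
bench [ 27  43 125] [104 123 125]
bench2 [ 27  41 125] [105 123 125]
plateR [23 86 89] [59 82 89]
plateS [24 95 70] [44 65 70]
plateL [24 82 93] [63 87 93]
longtop [ 18 122 142] [ 74 114 142]
disc [ 38  15 133] [125 133 131]
sqtop [ 18 119 152] [ 81 124 152]
roundtop [ 19 116 152] [ 83 127 152]
mat [ 16 140 120] [ 54  89 120]
shade [ 27  42 108] [ 90 106 108]
bench [ 25  51 120] [ 96 116 120]
plateR [21 89 83] [54 74 83]
plateS [21 61 54] [41 50 54]
plateL [24 81 66] [45 62 66]
longtop [ 16 107 138] [ 80 110 138]
sq [ 19 137  54] [25 43 54]
round [ 17 100  66] [40 55 66]
mat [ 14 129 111] [ 55  82 111]
```

```bash
cat > fit.py <<'E'
from h import *
def masks(im):
    b=cv2.GaussianBlur(im,(0,0),.6); h=cv2.cvtColor(b,cv2.COLOR_RGB2HSV).astype(int)
    return h
def blob(h,n,centre,rad):
    m=((h[...,1]>64)&(h[...,0]<33)).astype(np.uint8)
    w=np.zeros_like(m); cv2.circle(w,tuple(int(round(v)) for v in centre),rad,1,-1); m&=w
    c,_=cv2.findContours(m,cv2.RETR_EXTERNAL,cv2.CHAIN_APPROX_NONE); c=max(c,key=cv2.contourArea)
    o=np.zeros_like(m); cv2.drawContours(o,[c],-1,1,-1); return o.astype(float)
def fit(ims,items,x0,cams=("top","scene"),rad=50):
    """items: list of (name,z0); x0: list of poses; union silhouette"""
    T={}
    for n in cams:
        c=proj(n,[[x0[0][0],x0[0][1],.02]])[0]; T[n]=blob(masks(ims[n]),n,c,rad)
    sc=np.tile([1,1,1000.],len(items)) # work in m, 1000 deg/m
    def cost(v):
        q=(v*sc).reshape(-1,3); e=0
        for n in cams:
            m=np.zeros((384,512))
            for (nm,z),p in zip(items,q): m=np.maximum(m,render(n,nm,p,z))
            e+=np.abs(m-T[n]).sum()
        return e
    v=np.ravel(x0)/sc
    for st in(.008,.003):
        s=np.vstack([v]+[v+st*np.eye(len(v))[i] for i in range(len(v))])
        o=minimize(cost,v,method="Nelder-Mead",options=dict(initial_simplex=s,maxiter=250,xatol=1e-4,fatol=.3)); v=o.x
    return (v*sc).reshape(-1,3),o.fun
E
python3 - <<'E'
from fit import *
ims={n:cv2.imread(f"pics/{n}0.png")[:,:,::-1].copy() for n in("top","scene")}
g=lambda px,z: ray("top",[px],z)[0][:2].tolist()
def ang(n,a,b,z): 
    A,B=ray(n,[a,b],z)[:,:2]; d=B-A; return float(np.degrees(np.arctan2(d[1],d[0])))
F=3; outs={n:cv2.resize(ims[n][:,:,::-1],None,fx=F,fy=F,interpolation=cv2.INTER_CUBIC) for n in ims}
aL=ang("top",(213,131),(221,152),.08)
jobs=[([("round_plate",0),("long_foot",.01)],[g((223,148),.01)+[0],g((217,142),.08)+[aL]]),
([("square_plate",0),("round_foot",.01)],[g((354,144),.01)+[ang("top",(328,136),(359,120),.01)],g((361,138),.08)+[0]]),
([("long_plate",0),("square_foot",.01)],[g((172,203),.01)+[ang("top",(156,219),(186,187),.01)],g((162,202),.08)+[ang("top",(156,219),(186,187),.01)]]),
([("cork_mat",0)],[g((398,204),.004)+[ang("top",(367,191),(409,173),.004)]])]
for it,x0 in jobs:
    for cams in(("top",),("scene",),("top","scene")):
        q,f=fit(ims,it,x0,cams); print(cams,round(f))
        for (nm,z),p in zip(it,q): print("  ",nm,np.round(p[:2]*1000,1),round(p[2],1))
    for (nm,z),p in zip(it,q):
        for n in ims: edges(n,outs[n],nm,p,z,F,(0,0,255) if z==0 else (255,255,0))
for nm,px in(("glue_bottle",(246,207)),("tape_measure",(318,207)),("mdf_ring",(275,125))): print(nm,np.round(g(px,.03),3))
for c,(n,d) in enumerate((("top",(300,270,800,600)),("scene",(300,390,800,450)))):
    x,y,w,hh=d; cv2.imwrite(f"pics/ov_{n}.png",outs[n][y:y+hh,x:x+w])
# discs
h=masks(ims["top"]); 
for nm,px in(("round",(361,138)),("square",(162,202)),("long1",(213,131)),("long2",(221,152))):
    x,y=px; s=h[y-6:y+7,x-6:x+7]; m=np.zeros((13,13),np.uint8); m[:]=(s[...,1]<55)&(s[...,2]>110)
    yy,xx=np.nonzero(m); print(nm,g((x-6+xx.mean(),y-6+yy.mean()),.08),len(xx))
E
```

```text
('top',) 58
   round_plate [582.6 147. ] -2.6
   long_foot [577.9 154. ] -159.3
('scene',) 129
   round_plate [579.2 145. ] 3.4
   long_foot [579.5 152.2] -157.9
('top', 'scene') 215
   round_plate [581.5 146.1] -1.7
   long_foot [579.1 152.5] -157.6
('top',) 70
   square_plate [ 586.  -181.9] -62.9
   round_foot [ 576.  -178.6] 4.6
('scene',) 72
   square_plate [ 583.7 -184.3] -63.0
   round_foot [ 579.8 -182.5] 9.9
('top', 'scene') 161
   square_plate [ 586.  -182.7] -63.0
   round_foot [ 580.  -182.3] 6.4
('top',) 64
   long_plate [442.8 275.3] -38.4
   square_foot [441.  280.2] -46.3
('scene',) 78
   long_plate [440.7 272.2] -37.3
   square_foot [440.7 278.6] -43.0
('top', 'scene') 176
   long_plate [441.6 274.4] -38.4
   square_foot [441.5 278.7] -43.6
('top',) 76
   cork_mat [ 432.5 -288.3] -66.8
('scene',) 46
   cork_mat [ 433.  -288.9] -66.8
('top', 'scene') 127
   cork_mat [ 432.6 -288.4] -66.7
glue_bottle [0.429 0.089]
tape_measure [ 0.426 -0.083]
mdf_ring [0.629 0.015]
round [0.5811180663341701, -0.18062398251357875] 61
square [0.4419697677351048, 0.27967646703063515] 64
long1 [0.604847209606693, 0.16397033563620905] 63
long2 [0.5543930941899293, 0.14267556275636262] 60
```

View pics/ov_top.png

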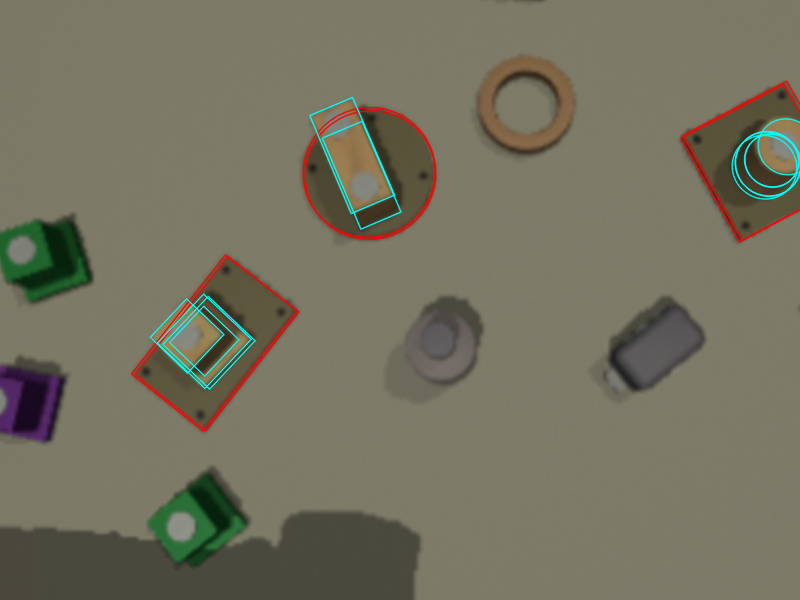

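View pics/ov_scene.png

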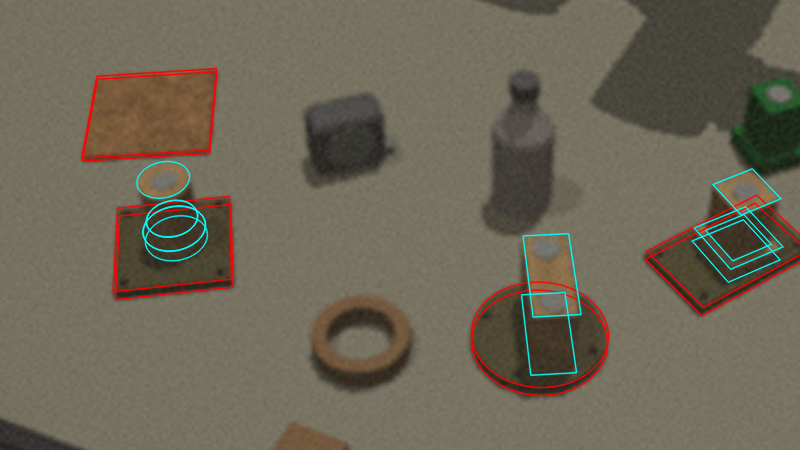

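```bash
cat > go.py <<'E'
import sys,numpy as np
from plant import r
from scipy.spatial.transform import Rotation as Ro
x,y,z,yaw=map(float,sys.argv[1:5])
s=r.get_state(); R=Ro.from_euler("xyz",s["eef_rot"],degrees=True)
d=R.inv().apply(np.array([x,y,z])-s["tcp_pos"])
T=Ro.from_euler("xyz",[180,0,yaw],degrees=True)
rv=(R.inv()*T).as_rotvec()
print("tool shift first mm",np.round(d*1000,1),"then rot rad",np.round(rv,4),"deg",np.round(np.degrees(rv),1))
print("after rot, shift mm",np.round(T.inv().apply(np.array([x,y,z])-s["tcp_pos"])*1000,1))
print("t",s["time_s"],"tcp",np.round(s["tcp_pos"],4),"rot",np.round(s["eef_rot"],2),"F",np.round(s["contact_force"],1),"w",round(s["gripper_width"],4),"j",np.round(s["joints"],1))
E
python3 go.py 0.581 -0.181 0.2 -24.8
```

```text
tool shift first mm [603.3 595.6  26.5] then rot rad [-0.  0.  0.] deg [-0.  0.  0.]
after rot, shift mm [603.4 595.6  26.6]
t 1.1 tcp [0.2831 0.6127 0.2266] rot [-180.     0.   -24.8] F [ 0.2 -0.   0.2] w 0.0877 j [ 81.7  20.5   0.7  -0.  -70.1 -16.5]
```

```bash
A="1"; python3 -m inch '0.01 0.01 0 0 0 0 1; 0.02 0.02 0 0 0 0 1; 0.028 0.028 0 0 0 0 1; 0.028 0.028 0 0 0 0 1; 0.028 0.028 0 0 0 0 1; 0.028 0.028 0 0 0 0 1; 0.028 0.028 0 0 0 0 1; 0.028 0.028 0 0 0 0 1; 0.028 0.028 0 0 0 0 1; 0.028 0.028 0 0 0 0 1; 0.028 0.028 0 0 0 0 1; 0.028 0.028 0 0 0 0 1; 0.028 0.028 0 0 0 0 1; 0.028 0.028 0 0 0 0 1; 0.028 0.028 0 0 0 0 1; 0.028 0.028 0 0 0 0 1; 0.028 0.028 0 0 0 0 1; 0.028 0.028 0 0 0 0 1; 0.028 0.028 0 0 0 0 1; 0.028 0.028 0 0 0 0 1' 30; python3 go.py 0.581 -0.181 0.2 -24.8
```

```text
time_s: 2.77
tcp_pos: [0.5438, -0.0983, 0.2269]
eef_rot: [-180.0, -0.0, -24.8]
contact_force: [0.4, 1.1, -0.2]
gripper_width: 0.0878
tool shift first mm [68.4 59.5 26.9] then rot rad [-0.0004 -0.0006  0.    ] deg [-0. -0.  0.]
after rot, shift mm [68.4 59.4 26.9]
t 2.7667 tcp [ 0.5438 -0.0983  0.2269] rot [-1.7997e+02 -4.0000e-02 -2.4800e+01] F [ 0.4  1.1 -0.2] w 0.0878 j [ 10.1   9.  -14.9  -0.  -66.   55.1]
```

```bash
python3 -m inch '0.025 0.022 0 0 0 0 1; 0.022 0.02 0 0 0 0 1; 0.014 0.012 0.01 0 0 0 1; 0.0083 0.0076 0.02 0 0 0 1; 0 0 0.03 0 0 0 1; 0 0 0.03 0 0 0 1; 0 0 0.01 0 0 0 1; 0 0 0 0 0 0 1; 0 0 0 0 0 0 1'; python3 go.py 0.581 -0.181 0.04 -24.8; python3 - <<'E'
from h import *
s=r.get_state()
for n in("top","scene"):
    im=r.capture(n); c=proj(n,[s["tcp_pos"]])[0].astype(int); a=cv2.resize(im[c[1]-60:c[1]+60,c[0]-65:c[0]+65],None,fx=3,fy=3,interpolation=cv2.INTER_CUBIC)
    F=proj(n,[s["tcp_pos"]])[0]-c+[65,60]; cv2.circle(a,tuple((F*3).astype(int)),3,(255,0,0),-1)
    globals()[n]=a
cv2.imwrite("pics/appr.png",np.hstack([top,scene])[:,:,::-1])
E
```

```text
time_s: 3.52
tcp_pos: [0.5812, -0.1812, 0.1273]
eef_rot: [180.0, -0.0, -24.8]
contact_force: [0.1, -0.3, 1.7]
gripper_width: 0.0877
tool shift first mm [-0.2 -0.1 87.3] then rot rad [ 0.0006 -0.0001  0.0006] deg [ 0. -0.  0.]
after rot, shift mm [-0.2 -0.1 87.3]
t 3.5167 tcp [ 0.5812 -0.1812  0.1273] rot [ 1.7996e+02 -1.0000e-02 -2.4770e+01] F [ 0.1 -0.3  1.7] w 0.0877 j [  1.1  19.  -15.5   0.  -55.5  64.1]
```

View pics/appr.png

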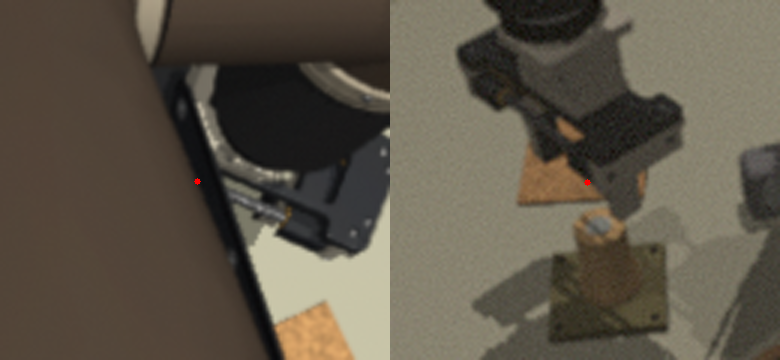

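The right half shows the two fingers straddling the round foot's top at about (600,222), so I go down and grip.

```bash
python3 -m inch '0 0 0.02 0 0 0 1; 0 0 0.025 0 0 0 1; 0 0 0.02 0 0 0 1; 0 0 0.015 0 0 0 1; 0 0 0.0073 0 0 0 1; 0 0 0 0 0 0 1; 0 0 0 0 0 0 0.4; 0 0 0 0 0 0 0.3; 0 0 0 0 0 0 0.2; 0 0 0 0 0 0 0.2; 0 0 0 0 0 0 0.2; 0 0 0 0 0 0 0.2; 0 0 0 0 0 0 0.2; 0 0 0 0 0 0 0.2' 25; python3 go.py 0.4326 -0.2885 0.04 -24.8
```

```text
time_s: 4.78
tcp_pos: [0.5811, -0.181, 0.0394]
eef_rot: [-180.0, -0.0, -24.8]
contact_force: [-0.3, 0.8, 1.5]
gripper_width: 0.0439
tool shift first mm [-89.7 159.9  -0.6] then rot rad [-0.0001 -0.0002  0.0001] deg [-0. -0.  0.]
after rot, shift mm [-89.7 159.9  -0.6]
t 4.7833 tcp [ 0.5811 -0.181   0.0394] rot [-1.80e+02 -1.00e-02 -2.48e+01] F [-0.3  0.8  1.5] w 0.0439 j [  1.1  24.6 -20.5   0.  -44.9  64.1]
```

```bash
python3 -m inch '0 0 -0.005 0 0 0 0.2; 0 0 -0.015 0 0 0 0.2; 0 0 -0.02 0 0 0 0.2; 0 0 -0.01 0 0 0 0.2; -0.006 0.01 0 0 0 0 0.2; -0.012 0.022 0 0 0 0 0.2; -0.015 0.027 0 0 0 0 0.2; -0.015 0.027 0 0 0 0 0.2; -0.015 0.027 0 0 0 0 0.2; -0.013 0.023 0 0 0 0 0.2; -0.009 0.016 0 0 0 0 0.2; -0.0047 0.0079 0 0 0 0 0.2; 0 0 0.01 0 0 0 0.2; 0 0 0.015 0 0 0 0.2; 0 0 0.015 0 0 0 0.2; 0 0 0.008 0 0 0 0.2; 0 0 0 0 0 0 0.2; 0 0 0 0 0 0 0.2'; python3 go.py 0.4326 -0.2885 0.034 -24.8
```

```text
time_s: 6.28
tcp_pos: [0.4325, -0.2882, 0.0407]
eef_rot: [180.0, 0.1, -24.8]
contact_force: [-0.2, -0.5, -1.2]
gripper_width: 0.0433
tool shift first mm [0.2 0.2 6.7] then rot rad [0.0004 0.0015 0.0007] deg [0.  0.1 0. ]
after rot, shift mm [0.2 0.2 6.7]
t 6.2833 tcp [ 0.4325 -0.2882  0.0407] rot [ 1.7998e+02  8.0000e-02 -2.4760e+01] F [-0.2 -0.5 -1.2] w 0.0433 j [-12.   17.7 -31.9   0.  -40.5  77.3]
```

```bash
python3 -m inch '0 0 0.003 0 0 0 0.2; 0 0 0.002 0 0 0 0.2; 0 0 0.001 0 0 0 0.2; 0 0 0.0005 0 0 0 0.2; 0 0 0 0 0 0 0.2;0 0 0 0 0 0 0.2'; python3 -m inch '0 0 0.0005 0 0 0 0.2; 0 0 0 0 0 0 0.2'
```

```text
time_s: 6.78
tcp_pos: [0.4326, -0.2886, 0.035]
eef_rot: [-180.0, -0.0, -24.8]
contact_force: [-0.4, -0.0, -1.7]
gripper_width: 0.0434
time_s: 6.95
tcp_pos: [0.4325, -0.2885, 0.0343]
eef_rot: [-180.0, -0.0, -24.8]
contact_force: [-0.8, 0.2, -1.6]
gripper_width: 0.0435
```

```bash
python3 -m inch '0 0 0.0007 0 0 0 0.2; 0 0 0 0 0 0 0.2'; python3 -m inch '0 0 0.0005 0 0 0 0.2; 0 0 0 0 0 0 0.2'
```

```text
time_s: 7.12
tcp_pos: [0.4325, -0.2885, 0.0335]
eef_rot: [-180.0, -0.0, -24.8]
contact_force: [-1.4, -0.3, -1.5]
gripper_width: 0.0437
time_s: 7.28
tcp_pos: [0.4325, -0.2885, 0.0334]
eef_rot: [180.0, -0.0, -24.8]
contact_force: [-0.6, 1.1, 3.9]
gripper_width: 0.0436
```

```bash
python3 -m inch '0 0 0 0 0 0 0.55; 0 0 0 0 0 0 0.75; 0 0 0 0 0 0 0.9; 0 0 0 0 0 0 0.9; 0 0 -0.01 0 0 0 0.9; 0 0 -0.02 0 0 0 0.9; 0 0 -0.03 0 0 0 0.9; 0 0 -0.03 0 0 0.11 0.9; 0 0 -0.03 0 0 0.11 0.9; 0 0 -0.03 0 0 0.109 0.9; 0 0 -0.017 0 0 0 0.9; 0 0 0 0 0 0 0.9'; python3 go.py 0.4415 0.2795 0.2 -43.6
```

```text
time_s: 8.28
tcp_pos: [0.4346, -0.2895, 0.2054]
eef_rot: [-179.8, -0.4, -43.6]
contact_force: [0.7, 0.2, -0.2]
gripper_width: 0.0788
tool shift first mm [-387.6 -416.6    3.8] then rot rad [-0.003  -0.0074 -0.0006] deg [-0.2 -0.4 -0. ]
after rot, shift mm [-387.3 -416.8    5.4]
t 8.2833 tcp [ 0.4346 -0.2895  0.2054] rot [-179.83   -0.43  -43.63] F [ 0.7  0.2 -0.2] w 0.0788 j [-12.1   6.7 -20.6   0.1 -62.2  58.4]
```

```bash
python3 -m inch '-0.01 -0.011 0 0 0 0 0.9; -0.02 -0.021 0 0 0 0 0.9; -0.025 -0.027 0 0 0 0 0.9; -0.025 -0.027 0 0 0 0 0.9; -0.025 -0.027 0 0 0 0 0.9; -0.025 -0.027 0 0 0 0 0.9; -0.025 -0.027 0 0 0 0 0.9; -0.025 -0.027 0 0 0 0 0.9; -0.025 -0.027 0 0 0 0 0.9; -0.025 -0.027 0 0 0 0 0.9; -0.025 -0.027 0 0 0 0 0.9; -0.025 -0.027 0 0 0 0 0.9; -0.025 -0.027 0 0 0 0 0.9; -0.025 -0.027 0 0 0 0 0.9; -0.022 -0.025 0 0 0 0 0.9; -0.018 -0.02 0 0 0 0 0.9; -0.01 -0.012 0 0 0 0 0.9; -0.005 -0.006 0 0 0 0 0.9; 0 0 0 0 0 0 0.9; 0 0 0 0 0 0 0.9'; python3 go.py 0.4415 0.2795 0.2 -43.6
python3 - <<'E'
from fit import *
ims={n:r.capture(n) for n in("top","scene")}
for n in ims: cv2.imwrite(f"pics/{n}1.png",ims[n][:,:,::-1])
E
```

```text
time_s: 9.95
tcp_pos: [0.4428, 0.2796, 0.1998]
eef_rot: [179.9, 0.0, -43.6]
contact_force: [0.6, -0.5, 0.1]
gripper_width: 0.0787
tool shift first mm [-0.9  1.  -0.2] then rot rad [ 0.001   0.     -0.0007] deg [ 0.1  0.  -0. ]
after rot, shift mm [-0.9  1.  -0.2]
t 9.95 tcp [0.4428 0.2796 0.1998] rot [179.94   0.   -43.64] F [ 0.6 -0.5  0.1] w 0.0787 j [ 53.7   7.5 -20.5  -0.  -62.1  -7.4]
```

View pics/top1.png

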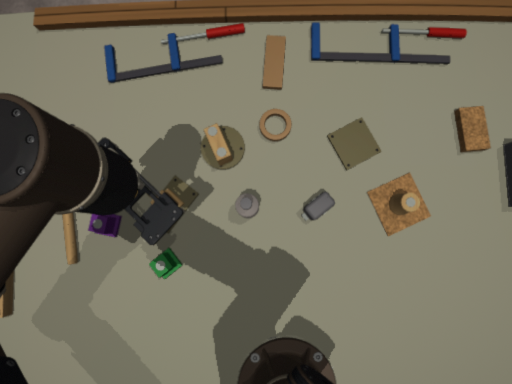

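View pics/scene1.png

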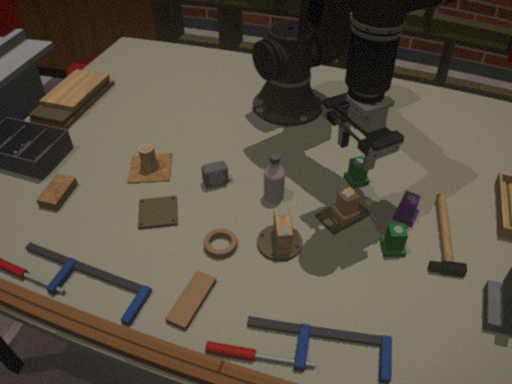

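The round foot stands upright on the mat (top disc near (410,201) in the top picture), and the square plate at (354,144) is bare.

```bash
python3 - <<'E'
from fit import *
ims={n:cv2.imread(f"pics/{n}1.png")[:,:,::-1].copy() for n in("top","scene")}
for cams in(("top",),("scene",),("top","scene")):
    q,f=fit(ims,[("square_plate",0)],[[.5855,-.1825,-63]],cams); print(cams,f,np.round(q*[1000,1000,1],1))
h=masks(ims["top"])
x,y=410,201; s=h[y-6:y+7,x-6:x+7]; m=(s[...,1]<55)&(s[...,2]>110); yy,xx=np.nonzero(m); print(ray("top",[(x-6+xx.mean(),y-6+yy.mean())],.074),len(xx))
h2=masks(ims["scene"]); p=proj("scene",[[.4325,-.2885,.074]])[0]; x,y=p.astype(int)
s=h2[y-7:y+8,x-7:x+8]; m=(s[...,1]<62)&(s[...,2]>90); yy,xx=np.nonzero(m);print(p,ray("scene",[(x-7+xx.mean(),y-7+yy.mean())],.074),len(xx))
E
```

```text
('top',) 78.29803921568627 [[ 586.5 -182.   -62.4]]
('scene',) 76.56862745098039 [[ 584.2 -184.3  -63.1]]
('top', 'scene') 160.38823529411764 [[ 586.1 -182.9  -63.3]]
[[ 0.43190372 -0.28899301  0.074     ]] 62
[145.70675869 147.78881801] [[ 0.41634084 -0.30167498  0.074     ]] 79
```

```bash
python3 -m inch '-0.0009 0.001 0.02 0 0 0 0.9; 0 0 0.03 0 0 0 0.9; 0 0 0.03 0 0 0 0.9; 0 0 0.03 0 0 0 0.9; 0 0 0.025 0 0 0 0.9; 0 0 0.015 0 0 0 0.9; 0 0 0.01 0 0 0 0.9; 0 0 0 0 0 0 0.9; 0 0 0 0 0 0 0.6; 0 0 0 0 0 0 0.5; 0 0 0 0 0 0 0.4; 0 0 0 0 0 0 0.3; 0 0 0 0 0 0 0.2; 0 0 0 0 0 0 0.2; 0 0 0 0 0 0 0.2; 0 0 0 0 0 0 0.2' 25; python3 go.py 0.5853 -0.1832 0.2 -63
```

```text
time_s: 11.38
tcp_pos: [0.4418, 0.2803, 0.0404]
eef_rot: [-180.0, -0.0, -43.6]
contact_force: [-1.3, -0.6, 4.5]
gripper_width: 0.0402
tool shift first mm [ 423.8  236.4 -159.6] then rot rad [-2.00e-04 -0.00e+00  3.38e-01] deg [-0.  -0.  19.4]
after rot, shift mm [ 478.2   82.5 -159.6]
t 11.3833 tcp [0.4418 0.2803 0.0404] rot [-179.99   -0.    -43.64] F [-1.3 -0.6  4.5] w 0.0402 j [ 53.9  18.  -31.5   0.  -40.5  -7.6]
```

```bash
python3 -m inch '0 0 -0.005 0 0 0 0.2; 0 0 -0.015 0 0 0 0.2; 0 0 -0.025 0 0 0 0.2; 0 0 -0.03 0 0 0.03 0.2; 0 0 -0.03 0 0 0.08 0.2; 0 0 -0.025 0 0 0.1 0.2; 0 0 -0.02 0 0 0.08 0.2; 0 0 -0.01 0 0 0.048 0.2; 0 0 0 0 0 0 0.2; 0.01 0.001 0 0 0 0 0.2; 0.02 0.004 0 0 0 0 0.2; 0.03 0.005 0 0 0 0 0.2; 0.035 0.006 0 0 0 0 0.2; 0.035 0.006 0 0 0 0 0.2; 0.035 0.006 0 0 0 0 0.2; 0.035 0.006 0 0 0 0 0.2; 0.035 0.006 0 0 0 0 0.2; 0.035 0.006 0 0 0 0 0.2; 0.035 0.006 0 0 0 0 0.2; 0.035 0.006 0 0 0 0 0.2'; python3 -m inch '0.035 0.006 0 0 0 0 0.2; 0.035 0.006 0 0 0 0 0.2; 0.028 0.005 0 0 0 0 0.2; 0.02 0.004 0 0 0 0 0.2; 0.012 0.002 0 0 0 0 0.2; 0.006 0.001 0 0 0 0 0.2; 0 0 0 0 0 0 0.2; 0 0 0 0 0 0 0.2'; python3 go.py 0.5853 -0.1832 0.0404 -63
```

```text
time_s: 13.05
tcp_pos: [0.5436, -0.0513, 0.1985]
eef_rot: [179.9, 0.1, -62.9]
contact_force: [1.4, 1.2, -2.0]
gripper_width: 0.0401
time_s: 13.72
tcp_pos: [0.5842, -0.1807, 0.1994]
eef_rot: [180.0, 0.0, -63.0]
contact_force: [0.0, 0.3, -1.4]
gripper_width: 0.0399
tool shift first mm [  2.9   0.  159. ] then rot rad [0.0009 0.0008 0.    ] deg [0. 0. 0.]
after rot, shift mm [2.80e+00 1.00e-01 1.59e+02]
t 13.7167 tcp [ 0.5842 -0.1807  0.1994] rot [ 1.7995e+02  5.0000e-02 -6.3000e+01] F [ 0.   0.3 -1.4] w 0.0399 j [  1.1  15.7  -9.9  -0.  -64.5  25.9]
```

```bash
python3 -m inch '0.0028 0 0.015 0 0 0 0.2; 0 0 0.03 0 0 0 0.2; 0 0 0.03 0 0 0 0.2; 0 0 0.03 0 0 0 0.2; 0 0 0.025 0 0 0 0.2; 0 0 0.015 0 0 0 0.2; 0 0 0.008 0 0 0 0.2; 0 0 0.003 0 0 0 0.2; 0 0 0 0 0 0 0.2; 0 0 0.001 0 0 0 0.2; 0 0 0.001 0 0 0 0.2; 0 0 0 0 0 0 0.2'; python3 go.py 0.5853 -0.1832 0.0404 -63;python3 -m inch '0 0 0.0005 0 0 0 0.2; 0 0 0.0005 0 0 0 0.2; 0 0 0 0 0 0 0.2'
```

```text
time_s: 14.72
tcp_pos: [0.5866, -0.1835, 0.0431]
eef_rot: [-179.9, -0.0, -63.0]
contact_force: [-0.6, 0.0, -0.8]
gripper_width: 0.0398
tool shift first mm [-0.9  1.   2.7] then rot rad [-0.0016 -0.0008 -0.0001] deg [-0.1 -0.  -0. ]
after rot, shift mm [-0.9  1.   2.7]
t 14.7167 tcp [ 0.5866 -0.1835  0.0431] rot [-1.7991e+02 -5.0000e-02 -6.3010e+01] F [-0.6  0.  -0.8] w 0.0398 j [  0.8  24.7 -19.6   0.  -45.5  26.2]
time_s: 14.97
tcp_pos: [0.586, -0.1836, 0.0413]
eef_rot: [-180.0, -0.0, -63.0]
contact_force: [0.1, -0.0, -0.7]
gripper_width: 0.0396
```

```bash
python3 -m inch '0 0 0.0005 0 0 0 0.2; 0 0 0 0 0 0 0.2'; python3 -m inch '0 0 0.0005 0 0 0 0.2; 0 0 0 0 0 0 0.2'
```

```text
time_s: 15.13
tcp_pos: [0.5859, -0.1836, 0.0405]
eef_rot: [180.0, 0.0, -63.0]
contact_force: [-0.6, 0.4, -1.2]
gripper_width: 0.04
time_s: 15.3
tcp_pos: [0.586, -0.1836, 0.0405]
eef_rot: [-180.0, -0.0, -63.0]
contact_force: [-2.9, 1.2, 2.9]
gripper_width: 0.0401
```

```bash
python3 go.py 0.5853 -0.1832 0.0404 -63
```

```text
tool shift first mm [-0.7  0.4  0.1] then rot rad [-0.     -0.0002 -0.0001] deg [-0. -0. -0.]
after rot, shift mm [-0.7  0.4  0.1]
t 15.3 tcp [ 0.586  -0.1836  0.0405] rot [-1.800e+02 -1.000e-02 -6.301e+01] F [-2.9  1.2  2.9] w 0.0401 j [  0.8  24.9 -19.7   0.  -45.3  26.2]
```

```bash
python3 -m inch '0 0 0 0 0 0 0.5; 0 0 0 0 0 0 0.7; 0 0 0 0 0 0 0.9; 0 0 0 0 0 0 0.9; 0 0 -0.01 0 0 0 0.9; 0 0 -0.02 0 0 0 0.9; 0 0 -0.03 0 0 0 0.9; 0 0 -0.03 0 0 -0.1 0.9; 0 0 -0.03 0 0 -0.12 0.9; 0 0 -0.02 0 0 -0.12 0.9; 0 0 0 0 0 -0.12 0.9; 0 0 0 0 0 -0.12 0.9; 0 0 0 0 0 -0.12 0.9; 0 0 0 0 0 -0.12 0.9; 0 0 0 0 0 -0.12 0.9; 0 0 0 0 0 -0.12 0.9; 0 0 0 0 0 -0.12 0.9; 0 0 0 0 0 -0.12 0.9; 0 0 0 0 0 -0.12 0.9; 0 0 0 0 0 -0.079 0.9'; python3 go.py 0.5795 0.153 0.18 22.9
```

```text
time_s: 16.97
tcp_pos: [0.586, -0.1836, 0.1809]
eef_rot: [180.0, -0.0, 23.2]
contact_force: [0.5, -0.3, -0.3]
gripper_width: 0.0787
tool shift first mm [ 126.9 -311.8    0.9] then rot rad [ 0.0003 -0.0005  0.0061] deg [ 0.  -0.   0.3]
after rot, shift mm [ 125.  -312.6    0.9]
t 16.9667 tcp [ 0.586  -0.1836  0.1809] rot [ 1.7998e+02 -3.0000e-02  2.3250e+01] F [ 0.5 -0.3 -0.3] w 0.0787 j [  0.8  16.7 -11.1   0.  -62.2 112.4]
```

```bash
python3 -m inch '0.004 -0.011 0 0 0 0 0.9; 0.008 -0.02 0 0 0 0 0.9; 0.013 -0.032 0 0 0 0 0.9; 0.014 -0.035 0 0 0 0 0.9; 0.014 -0.035 0 0 0 0 0.9; 0.014 -0.035 0 0 0 0 0.9; 0.014 -0.035 0 0 0 0 0.9; 0.014 -0.035 0 0 0 0 0.9; 0.013 -0.032 0 0 0 0 0.9; 0.009 -0.022 0 0 0 0 0.9; 0.005 -0.013 0 0 0 0 0.9; 0.003 -0.0076 0 0 0 0 0.9; 0 0 0 0 0 0 0.9; 0 0 0 0 0 0 0.9'; python3 go.py 0.5795 0.153 0.04 22.9
python3 - <<'E'
from fit import *
ims={n:r.capture(n) for n in("top","scene")}
for n in ims: cv2.imwrite(f"pics/{n}2.png",ims[n][:,:,::-1])
F=4;o=cv2.resize(ims["top"][:,:,::-1],None,fx=F,fy=F,interpolation=cv2.INTER_CUBIC)[90*F:240*F,270*F:440*F]
o2=cv2.resize(ims["scene"][:,:,::-1],None,fx=F,fy=F,interpolation=cv2.INTER_CUBIC)[130*F:240*F,120*F:300*F]
cv2.imwrite("pics/t2.png",o);cv2.imwrite("pics/s2.png",o2)
for cams in(("top",),("scene",),("top","scene")):
    q,f=fit(ims,[("square_plate",0),("square_foot",.01)],[[.5855,-.1825,-63],[.586,-.1836,-63]],cams); print(cams,round(f),np.round(q*[1000,1000,1],1).tolist())
E
```

```text
time_s: 18.13
tcp_pos: [0.5794, 0.1526, 0.1801]
eef_rot: [180.0, 0.0, 22.9]
contact_force: [0.9, -0.3, -0.2]
gripper_width: 0.0792
tool shift first mm [  0.3  -0.3 140.1] then rot rad [ 0.0001  0.0003 -0.0008] deg [ 0.  0. -0.]
after rot, shift mm [  0.2  -0.3 140.1]
t 18.1333 tcp [0.5794 0.1526 0.1801] rot [1.7999e+02 2.0000e-02 2.2850e+01] F [ 0.9 -0.3 -0.2] w 0.0792 j [ 33.4  15.4 -13.    0.  -61.6  79.4]
('top',) 72 [[586.7, -182.9, -63.0], [579.9, -178.8, -58.8]]
('scene',) 63 [[583.7, -184.3, -63.1], [585.8, -185.8, -61.6]]
('top', 'scene') 150 [[586.1, -183.1, -62.8], [586.0, -185.6, -60.7]]
```

View pics/t2.png

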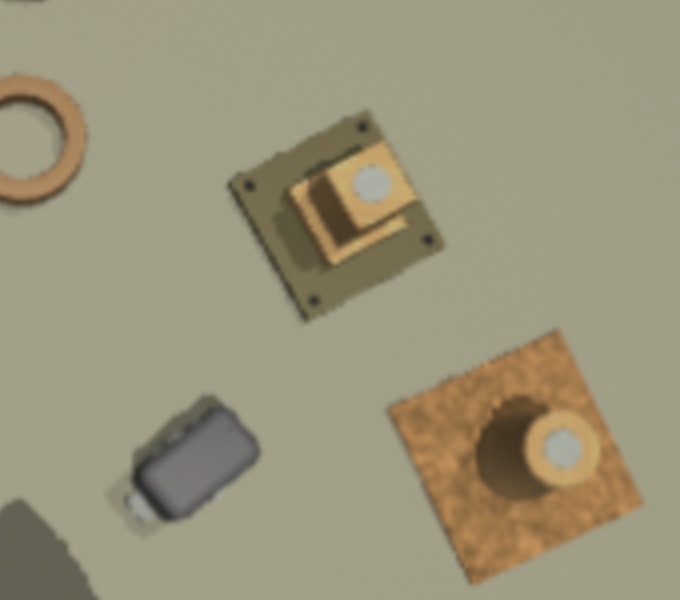

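View pics/s2.png

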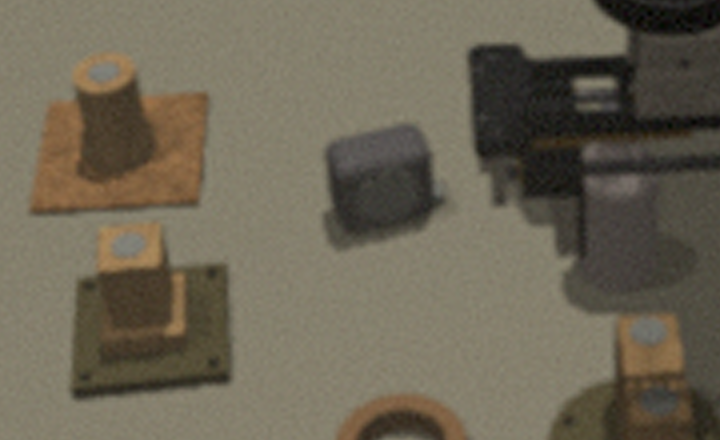

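View pics/top2.png

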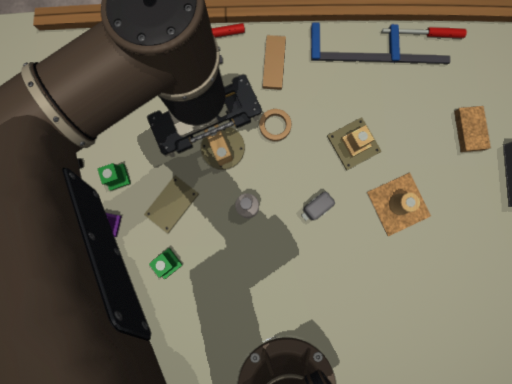

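```bash
python3 - <<'E'
from h import *
def w(n,pts,z,o): 
    p=(np.array(pts)+.5)/4-.5+o; return np.round(ray(n,p,z)[:,:2]*1000,1)
f=w("top",[(290,188),(407,225),(337,263)],.026,[270,90]); print("base corners",f.tolist(),"centre",(f[0]+f[1])/2)
d=w("top",[(249.5,186),(363,127),(429,240),(314,301)],.010,[270,90]); print("dots",d.tolist(),"centre",d.mean(0), "yaws",[np.degrees(np.arctan2(*(d[(i+1)%4]-d[i])[::-1])) for i in range(4)])
print("topdisc",w("top",[(372,184)],.08,[270,90]))
o=[120,130]
d=w("scene",[(90,286),(215,271),(211,363),(86,378)],.010,o); print("scene dots",d.mean(0), "yaws",[np.degrees(np.arctan2(*(d[(i+1)%4]-d[i])[::-1])) for i in range(4)]); print("scene disc",w("scene",[(129,246)],.08,o), "base",w("scene",[(101,342),(184,332),(187,275)],.026,o).tolist())
E
```

```text
base corners [[598.2, -149.1], [574.1, -220.1], [551.0, -175.8]] centre [ 586.15 -184.6 ]
dots [[603.9, -127.4], [640.8, -200.5], [567.9, -238.2], [530.5, -164.4]] centre [ 585.775 -182.625] yaws [np.float64(-63.21590540258637), np.float64(-152.6544006626385), np.float64(116.87475507703681), np.float64(26.752087877812535)]
topdisc [[ 586.5 -184.7]]
scene dots [ 586.15 -182.15] yaws [np.float64(118.19373055719421), np.float64(24.432518497232476), np.float64(-61.9190291996184), np.float64(-152.84557068895495)]
scene disc [[ 587.2 -184.2]] base [[623.7, -195.1], [598.8, -148.6], [552.3, -170.0]]
```

```bash
python3 -m inch '0.0003 -0.0003 0.02 0 0 0 0.9; 0 0 0.03 0 0 0 0.9; 0 0 0.03 0 0 0 0.9; 0 0 0.03 0 0 0 0.9; 0 0 0.02 0 0 0 0.9; 0 0 0.01 0 0 0 0.9; 0 0 0 0 0 0 0.9; 0 0 0 0 0 0 0.6; 0 0 0 0 0 0 0.5; 0 0 0 0 0 0 0.4; 0 0 0 0 0 0 0.3; 0 0 0 0 0 0 0.2; 0 0 0 0 0 0 0.2; 0 0 0 0 0 0 0.2; 0 0 0 0 0 0 0.2; 0 0 0 0 0 0 0.2' 25; python3 - <<'E'
from fit import *
im=cv2.imread("pics/top2.png"); F=6
o=cv2.resize(im,None,fx=F,fy=F,interpolation=cv2.INTER_CUBIC)[165*F:240*F,135*F:210*F]; cv2.imwrite("pics/lp.png",o)
im=cv2.imread("pics/scene2.png")
o=cv2.resize(im,None,fx=F,fy=F,interpolation=cv2.INTER_CUBIC)[180*F:245*F,305*F:385*F]; cv2.imwrite("pics/lps.png",o)
ims={n:cv2.imread(f"pics/{n}2.png")[:,:,::-1].copy() for n in("top","scene")}
for cams in(("top",),("scene",),("top","scene")):
    q,f=fit(ims,[("long_plate",0)],[[.4415,.2745,-38]],cams,rad=44); print(cams,round(f),np.round(q*[1000,1000,1],1).tolist())
E
python3 go.py 0.442 0.2745 0.18 -38.4
```

```text
time_s: 19.57
tcp_pos: [0.5799, 0.1536, 0.0404]
eef_rot: [-180.0, -0.0, 22.9]
contact_force: [-1.6, 0.2, 3.6]
gripper_width: 0.0359
('top',) 87 [[442.2, 275.1, -38.7]]
('scene',) 87 [[441.4, 272.3, -38.4]]
('top', 'scene') 186 [[442.1, 274.5, -38.6]]
tool shift first mm [ -80.  -165.  -139.7] then rot rad [-2.0000e-04 -3.0000e-04  1.0696e+00] deg [-0.  -0.  61.3]
after rot, shift mm [-183.2   -9.1 -139.6]
t 19.5667 tcp [0.5799 0.1536 0.0404] rot [-1.800e+02 -2.000e-02  2.289e+01] F [-1.6  0.2  3.6] w 0.0359 j [ 33.5  23.9 -21.6   0.  -44.5  79.4]
```

View pics/lp.png

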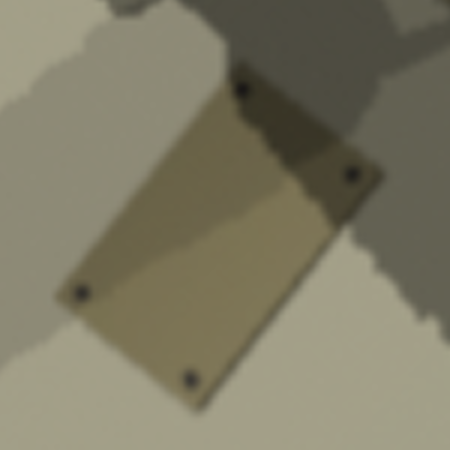

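View pics/lps.png

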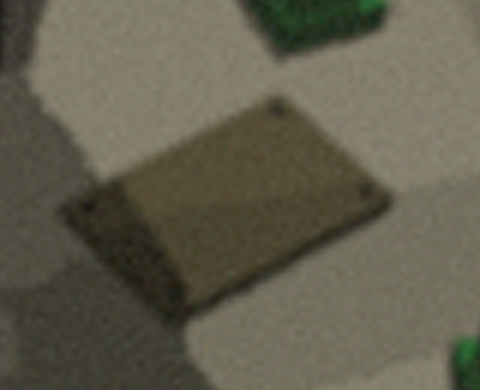

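```bash
python3 - <<'E'
from h import *
p=(np.array([(242,90),(353,175),(190,379),(82,292)])+.5)/6-.5+[135,165]
d=ray("top",p,.01)[:,:2]*1000; print(d.mean(0),[np.degrees(np.arctan2(*(d[(i+1)%4]-d[i])[::-1])) for i in range(4)])
c=(np.array([(228,77),(384,176),(199,411),(56,296)])+.5)/6-.5+[135,165]
d=ray("top",c,.01)[:,:2]*1000; print("corners",d.mean(0),[np.degrees(np.arctan2(*(d[(i+1)%4]-d[i])[::-1])) for i in range(4)])
E
```

```text
[441.88305332 274.79470357] [np.float64(-127.92115896445647), np.float64(141.01475724116105), np.float64(51.349065999950646), np.float64(-38.54146953358371)]
corners [439.47816399 274.82358125] [np.float64(-123.00796690770855), np.float64(141.40134520541991), np.float64(51.439980035851896), np.float64(-38.27805982410467)]
```

```bash
python3 -m inch '0 0 -0.005 0 0 0 0.2; 0 0 -0.015 0 0 0 0.2; 0 0 -0.025 0 0 0 0.2; 0 0 -0.025 0 0 0.04 0.2; 0 0 -0.02 0 0 0.08 0.2; 0 0 -0.01 0 0 0.11 0.2; 0 0 0 0 0 0.12 0.2; 0 0 0 0 0 0.12 0.2; 0 0 0 0 0 0.12 0.2; 0 0 0 0 0 0.12 0.2; 0 0 0 0 0 0.12 0.2; 0 0 0 0 0 0.11 0.2; 0 0 0 0 0 0.08 0.2; 0 0 0 0 0 0.04 0.2; 0 0 0 0 0 0.013 0.2; 0 0 0 0 0 0 0.2'; python3 -m inch '-0.008 -0.0004 0 0 0 0 0.2; -0.017 -0.0008 0 0 0 0 0.2; -0.026 -0.0012 0 0 0 0 0.2; -0.028 -0.0013 0 0 0 0 0.2; -0.028 -0.0013 0 0 0 0 0.2; -0.028 -0.0013 0 0 0 0 0.2; -0.024 -0.0011 0 0 0 0 0.2; -0.014 -0.0007 0 0 0 0 0.2; -0.0077 -0.0004 0 0 0 0 0.2; -0.003 -0.0002 0 0 0 0 0.2; 0 0 0 0 0 0 0.2; 0 0 0 0 0 0 0.2'; python3 go.py 0.4418 0.275 0.0404 -38.6
```

```text
time_s: 20.9
tcp_pos: [0.5796, 0.1534, 0.14]
eef_rot: [180.0, 0.0, -38.6]
contact_force: [0.6, 0.0, -2.2]
gripper_width: 0.0357
time_s: 21.9
tcp_pos: [0.4419, 0.2746, 0.1401]
eef_rot: [180.0, -0.0, -38.6]
contact_force: [-0.9, -0.4, -1.2]
gripper_width: 0.0364
tool shift first mm [-0.3 -0.2 99.7] then rot rad [ 0.     -0.      0.0001] deg [ 0. -0.  0.]
after rot, shift mm [-0.3 -0.2 99.7]
t 21.9 tcp [0.4419 0.2746 0.1401] rot [180.    -0.   -38.59] F [-0.9 -0.4 -1.2] w 0.0364 j [ 53.5  10.4 -25.6   0.  -54.   -2.1]
```

```bash
python3 -m inch '-0.0003 -0.0002 0.015 0 0 0 0.2; 0 0 0.025 0 0 0 0.2; 0 0 0.025 0 0 0 0.2; 0 0 0.02 0 0 0 0.2; 0 0 0.008 0 0 0 0.2; 0 0 0.004 0 0 0 0.2; 0 0 0 0 0 0 0.2; 0 0 0.001 0 0 0 0.2; 0 0 0.0005 0 0 0 0.2; 0 0 0 0 0 0 0.2'; python3 -m inch '0 0 0.0005 0 0 0 0.2; 0 0 0 0 0 0 0.2;0 0 0.0005 0 0 0 0.2; 0 0 0 0 0 0 0.2';  python3 go.py 0.4418 0.275 0.0404 -38.6
```

```text
time_s: 22.73
tcp_pos: [0.442, 0.2757, 0.0425]
eef_rot: [-179.9, -0.0, -38.6]
contact_force: [-0.1, 0.4, -1.4]
gripper_width: 0.0357
time_s: 23.07
tcp_pos: [0.4416, 0.2753, 0.0407]
eef_rot: [-180.0, 0.0, -38.6]
contact_force: [0.1, 0.1, -0.7]
gripper_width: 0.0358
tool shift first mm [0.3 0.1 0.3] then rot rad [-0.0003  0.     -0.    ] deg [-0.  0. -0.]
after rot, shift mm [0.3 0.1 0.3]
t 23.0667 tcp [0.4416 0.2753 0.0407] rot [-179.98    0.    -38.6 ] F [ 0.1  0.1 -0.7] w 0.0358 j [ 53.6  17.7 -31.9   0.  -40.4  -2.2]
```

```bash
python3 -m inch '0 0 0.0005 0 0 0 0.2; 0 0 0 0 0 0 0.2'; python3 -m inch '0 0 0.0003 0 0 0 0.2; 0 0 0 0 0 0 0.2'
```

```text
time_s: 23.23
tcp_pos: [0.4416, 0.2753, 0.0403]
eef_rot: [-180.0, -0.0, -38.6]
contact_force: [-1.6, -0.4, 3.1]
gripper_width: 0.0362
time_s: 23.4
tcp_pos: [0.4416, 0.2753, 0.0403]
eef_rot: [-180.0, -0.0, -38.6]
contact_force: [-2.6, -0.4, 7.8]
gripper_width: 0.0362
```

Contact felt. Release, rise, and turn for the next grasp.

```bash
python3 -m inch '0 0 0 0 0 0 0.5; 0 0 0 0 0 0 0.7; 0 0 0 0 0 0 0.8; 0 0 0 0 0 0 0.8; 0 0 -0.01 0 0 0 0.8; 0 0 -0.02 0 0 0 0.8; 0 0 -0.03 0 0 0 0.8; 0 0 -0.03 0 0 0.11 0.8; 0 0 -0.03 0 0 0.12 0.8; 0 0 -0.03 0 0 0.12 0.8; 0 0 -0.01 0 0 0.12 0.8; 0 0 0 0 0 0.12 0.8; 0 0 0 0 0 0.12 0.8; 0 0 0 0 0 0.12 0.8; 0 0 0 0 0 0.12 0.8; 0 0 0 0 0 0.12 0.8; 0 0 0 0 0 0.12 0.8; 0 0 0 0 0 0.12 0.8; 0 0 0 0 0 0.02 0.8; 0 0 0 0 0 0 0.8'; python3 go.py 0.4323 -0.2885 0.2 -114.8
```

```text
time_s: 25.07
tcp_pos: [0.4416, 0.2751, 0.2003]
eef_rot: [-180.0, 0.0, -114.7]
contact_force: [-0.5, 0.3, -0.4]
gripper_width: 0.0704
tool shift first mm [ 5.159e+02 -2.271e+02  1.000e-01] then rot rad [-0.0001  0.0004  0.0017] deg [-0.   0.   0.1]
after rot, shift mm [ 5.155e+02 -2.280e+02  3.000e-01]
t 25.0667 tcp [0.4416 0.2751 0.2003] rot [-1.7999e+02  3.0000e-02 -1.1470e+02] F [-0.5  0.3 -0.4] w 0.0704 j [ 53.6   7.1 -20.9   0.  -62.  -78.3]
```

```bash
python3 -m inch '0.01 -0.0044 0 0 0 0 0.8; 0.022 -0.0097 0 0 0 0 0.8; 0.033 -0.0146 0 0 0 0 0.8; 0.034 -0.015 0 0 0 0 0.8; 0.034 -0.015 0 0 0 0 0.8; 0.034 -0.015 0 0 0 0 0.8; 0.034 -0.015 0 0 0 0 0.8; 0.034 -0.015 0 0 0 0 0.8; 0.034 -0.015 0 0 0 0 0.8; 0.034 -0.015 0 0 0 0 0.8; 0.034 -0.015 0 0 0 0 0.8; 0.034 -0.015 0 0 0 0 0.8; 0.034 -0.015 0 0 0 0 0.8; 0.034 -0.015 0 0 0 0 0.8; 0.03 -0.0132 0 0 0 0 0.8; 0.024 -0.0105 0 0 0 0 0.8; 0.014 -0.0062 0 0 0 0 0.8; 0.006 -0.0025 0 0 0 0 0.8; 0.002 -0.001 0 0 0 0 0.8; 0 0 0 0 0 0 0.8'; 
python3 - <<'E'
from fit import *
ims={n:r.capture(n) for n in("top","scene")}
for n in ims: cv2.imwrite(f"pics/{n}3.png",ims[n][:,:,::-1])
F=4
cv2.imwrite("pics/t3.png",cv2.resize(ims["top"][:,:,::-1],None,fx=F,fy=F,interpolation=cv2.INTER_CUBIC)[110*F:250*F,120*F:270*F])
cv2.imwrite("pics/s3.png",cv2.resize(ims["scene"][:,:,::-1],None,fx=F,fy=F,interpolation=cv2.INTER_CUBIC)[160*F:275*F,240*F:400*F])
for cams in(("top",),("scene",),("top","scene")):
    q,f=fit(ims,[("round_plate",0)],[[.581,.146,0]],cams,rad=44); print(cams,round(f),np.round(q*[1000,1000,1],1).tolist())
    q,f=fit(ims,[("long_plate",0),("long_foot",.01)],[[.4418,.275,-38.6]]*2,cams,rad=44); print(cams,round(f),np.round(q*[1000,1000,1],1).tolist())
E
python3 go.py 0.4323 -0.2885 0.04 -114.8
```

```text
time_s: 26.73
tcp_pos: [0.4312, -0.2877, 0.1997]
eef_rot: [180.0, 0.0, -114.8]
contact_force: [0.2, 0.2, 0.8]
gripper_width: 0.07
('top',) 68 [[581.8, 146.7, 3.7]]
('top',) 69 [[442.7, 275.2, -38.2], [440.4, 274.3, -34.9]]
('scene',) 92 [[580.0, 145.2, 9.9]]
('scene',) 115 [[438.7, 272.8, -37.2], [441.7, 273.9, -34.8]]
('top', 'scene') 167 [[581.4, 146.0, 2.6]]
('top', 'scene') 231 [[441.7, 275.3, -38.4], [442.7, 273.4, -35.4]]
tool shift first mm [  1.1  -1.4 159.9] then rot rad [-0.0001  0.0002  0.0012] deg [-0.   0.   0.1]
after rot, shift mm [  1.1  -1.4 159.9]
t 26.8333 tcp [ 0.4315 -0.2869  0.1999] rot [-1.8000e+02  1.0000e-02 -1.1473e+02] F [-0.4  0.1 -0.4] w 0.07 j [-11.9   6.9 -21.2  -0.  -61.9 -12.8]
```

View pics/t3.png

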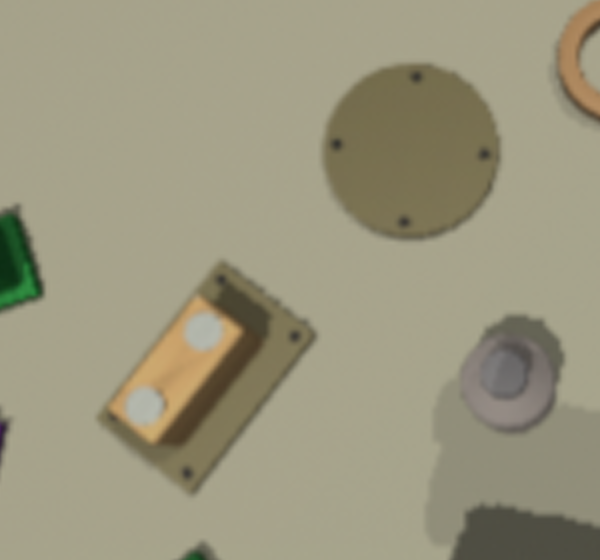

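View pics/s3.png

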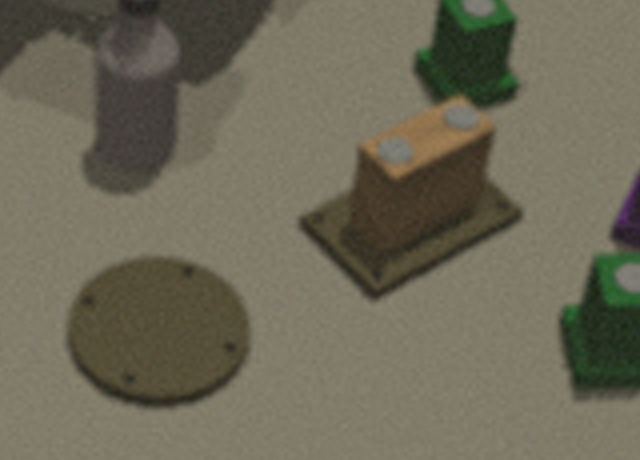

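```bash
python3 - <<'E'
from h import *
def w(n,pts,z,o): 
    p=(np.array(pts)+.5)/4-.5+o; return ray(n,p,z)[:,:2]*1000
ya=lambda d:np.degrees(np.arctan2(d[1],d[0]))
t=[120,110]; s=[240,160]
a=w("top",[(145,406),(204,331)],.08,t); print("long foot",a.mean(0),ya(a[1]-a[0]))
d=w("top",[(222,281),(295,336),(188,473)],.01,t); print("long plate",(d[0]*0+ (d[0]+d[2])/2) ,"diag0-2?",ya(d[1]-d[2]),ya(d[1]-d[0]))
print("round plate",w("top",[(417,77),(337,144),(404,222),(484,154)],.01,t).mean(0))
a=w("scene",[(395,150),(461,118)],.08,s); print("S long foot",a.mean(0),ya(a[1]-a[0]))
d=w("scene",[(319,219),(377,274),(501,205)],.01,s); print("S long plate",(d[0]+d[2])/2,ya(d[2]-d[1]))
print("S round plate",w("scene",[(188,271),(89,301),(130,378),(231,347)],.01,s).mean(0))
E
```

```text
long foot [440.8323333  275.39892586] -38.395460066145404
long plate [441.33842343 274.34306912] diag0-2? -38.337777242283366 -127.4825377613238
round plate [581.30337466 146.85627453]
S long foot [441.89499899 274.38381737] 140.58131880859256
S long plate [442.42768993 272.2644465 ] 142.32917934643868
S round plate [581.35500765 146.18918725]
```

```bash
python3 -m inch '0.0009 -0.0008 0.02 0 0 0 0.8; 0 0 0.03 0 0 0 0.8; 0 0 0.03 0 0 0 0.8; 0 0 0.03 0 0 0 0.8; 0 0 0.025 0 0 0 0.8; 0 0 0.018 0 0 0 0.8; 0 0 0.012 0 0 0 0.8; 0 0 0 0 0 0 0.8; 0 0 0 0 0 0 0.6; 0 0 0 0 0 0 0.55; 0 0 0 0 0 0 0.5; 0 0 0 0 0 0 0.4; 0 0 0 0 0 0 0.3; 0 0 0 0 0 0 0.2; 0 0 0 0 0 0 0.2; 0 0 0 0 0 0 0.2' 25; python3 go.py 0.5813 0.1465 0.2 -114.8
```

```text
time_s: 28.17
tcp_pos: [0.4324, -0.2888, 0.0357]
eef_rot: [-179.9, 0.0, -114.8]
contact_force: [-1.0, 3.1, 7.0]
gripper_width: 0.0437
tool shift first mm [-457.6   47.2 -164.3] then rot rad [-0.0012  0.0002 -0.    ] deg [-0.1  0.  -0. ]
after rot, shift mm [-457.6   47.4 -164.3]
t 28.1667 tcp [ 0.4324 -0.2888  0.0357] rot [-1.7993e+02  1.0000e-02 -1.1480e+02] F [-1.   3.1  7. ] w 0.0437 j [-12.1  18.1 -32.2   0.  -39.6 -12.7]
```

```bash
python3 -m inch '0 0 -0.005 0 0 0 0.2; 0 0 -0.015 0 0 0 0.2; 0 0 -0.03 0 0 0 0.2; 0 0 -0.035 0 0 0 0.2; 0 0 -0.035 0 0 0 0.2; 0 0 -0.025 0 0 0 0.2; 0 0 -0.015 0 0 0 0.2; 0 0 -0.005 0 0 0 0.2; -0.01 0.001 0 0 0 0 0.2; -0.022 0.0022 0 0 0 0 0.2; -0.032 0.0034 0 0 0 0 0.2; -0.035 0.0036 0 0 0 0 0.2; -0.035 0.0036 0 0 0 0 0.2; -0.035 0.0036 0 0 0 0 0.2; -0.035 0.0036 0 0 0 0 0.2; -0.035 0.0036 0 0 0 0 0.2; -0.035 0.0036 0 0 0 0 0.2; -0.035 0.0036 0 0 0 0 0.2; -0.035 0.0036 0 0 0 0 0.2; -0.035 0.0036 0 0 0 0 0.2'; python3 -m inch '-0.03 0.0032 0 0 0 0 0.2; -0.023 0.0024 0 0 0 0 0.2; -0.014 0.0014 0 0 0 0 0.2; -0.008 0.0008 0 0 0 0 0.2; -0.0036 0.0004 0 0 0 0 0.2; 0 0 0 0 0 0 0.2; 0 0 0 0 0 0 0.2'; python3 go.py 0.5813 0.1465 0.0417 -114.8
```

```text
time_s: 29.83
tcp_pos: [0.5548, 0.0737, 0.198]
eef_rot: [179.9, -0.1, -114.8]
contact_force: [1.2, -1.2, -0.7]
gripper_width: 0.0435
time_s: 30.42
tcp_pos: [0.5806, 0.1456, 0.1994]
eef_rot: [180.0, -0.0, -114.8]
contact_force: [-0.4, -0.7, -0.4]
gripper_width: 0.0435
tool shift first mm [ -1.2  -0.3 157.7] then rot rad [ 0.0005 -0.0006 -0.0008] deg [ 0. -0. -0.]
after rot, shift mm [ -1.1  -0.2 157.7]
t 30.4167 tcp [0.5806 0.1456 0.1994] rot [ 1.7997e+02 -4.0000e-02 -1.1485e+02] F [-0.4 -0.7 -0.4] w 0.0435 j [ 32.8  14.5 -11.5  -0.  -64.  -57.6]
```

```bash
python3 -m inch '-0.0008 -0.0002 0.015 0 0 0 0.2; 0 0 0.03 0 0 0 0.2; 0 0 0.03 0 0 0 0.2; 0 0 0.03 0 0 0 0.2; 0 0 0.025 0 0 0 0.2; 0 0 0.015 0 0 0 0.2; 0 0 0.006 0 0 0 0.2; 0 0 0.003 0 0 0 0.2; 0 0 0 0 0 0 0.2; 0 0 0.001 0 0 0 0.2; 0 0 0 0 0 0 0.2; 0 0 0 0 0 0 0.2'; python3 go.py 0.5813 0.1465 0.0417 -114.8
```

```text
time_s: 31.42
tcp_pos: [0.5822, 0.1474, 0.0459]
eef_rot: [-179.9, 0.1, -114.8]
contact_force: [-0.2, 0.6, -0.7]
gripper_width: 0.0437
tool shift first mm [1.2 0.5 4.2] then rot rad [-0.0011  0.0016 -0.0001] deg [-0.1  0.1 -0. ]
after rot, shift mm [1.2 0.5 4.2]
t 31.4167 tcp [0.5822 0.1474 0.0459] rot [-1.7994e+02  9.0000e-02 -1.1481e+02] F [-0.2  0.6 -0.7] w 0.0437 j [ 32.8  23.5 -21.4   0.  -45.1 -57.6]
```

```bash
python3 -m inch '0 0 0.001 0 0 0 0.2; 0 0 0.001 0 0 0 0.2; 0 0 0 0 0 0 0.2; 0 0 0 0 0 0 0.2'; python3 go.py 0.5813 0.1465 0.0417 -114.8
```

```text
time_s: 31.75
tcp_pos: [0.5816, 0.1471, 0.0428]
eef_rot: [-180.0, 0.0, -114.8]
contact_force: [0.4, 0.3, -0.6]
gripper_width: 0.0436
tool shift first mm [0.7 0.  1.1] then rot rad [-0.      0.0001 -0.0001] deg [-0.  0. -0.]
after rot, shift mm [0.7 0.  1.1]
t 31.75 tcp [0.5816 0.1471 0.0428] rot [-180.      0.   -114.81] F [ 0.4  0.3 -0.6] w 0.0436 j [ 32.8  23.7 -21.5  -0.  -44.8 -57.6]
```

```bash
python3 -m inch '0.0006 0 0.0006 0 0 0 0.2; 0 0 0 0 0 0 0.2; 0 0 0 0 0 0 0.2'; python3 -m inch '0 0 0.0005 0 0 0 0.2; 0 0 0 0 0 0 0.2'; python3 -m inch '0 0 0.0004 0 0 0 0.2; 0 0 0 0 0 0 0.2'
```

```text
time_s: 32.0
tcp_pos: [0.5813, 0.1465, 0.0421]
eef_rot: [180.0, -0.0, -114.8]
contact_force: [-0.1, -0.6, -0.1]
gripper_width: 0.0437
time_s: 32.17
tcp_pos: [0.5814, 0.1466, 0.0418]
eef_rot: [-180.0, 0.0, -114.8]
contact_force: [-0.3, -0.8, 0.1]
gripper_width: 0.0433
time_s: 32.33
tcp_pos: [0.5815, 0.1466, 0.0417]
eef_rot: [-180.0, 0.0, -114.8]
contact_force: [-2.5, 0.0, 4.4]
gripper_width: 0.0439
```

```bash
python3 -m inch '0 0 0 0 0 0 0.6; 0 0 0 0 0 0 0.75; 0 0 0 0 0 0 0.9; 0 0 0 0 0 0 0.9; 0 0 -0.01 0 0 0 0.9; 0 0 -0.02 0 0 0 0.9; 0 0 -0.03 0 0 0 0.9; 0 0 -0.035 0 0 0 0.9; 0 0 -0.035 0 0 0 0.9; 0 0 -0.025 0 0 0 0.9; 0.01 0 0 0 0 0 0.9; 0.022 -0.002 0 0 0 0 0.9; 0.034 -0.004 0 0 0 0 0.9; 0.034 -0.004 0 0 0 0 0.9; 0.034 -0.004 0 0 0 0 0.9; 0.034 -0.004 0 0 0 0 0.9; 0.034 -0.004 0 0 0 0 0.9; 0.034 -0.004 0 0 0 0 0.9; 0.034 -0.004 0 0 0 0 0.9; 0.034 -0.004 0 0 0 0 0.9'; python3 -m inch '0.034 -0.004 0 0 0 0 0.9; 0.034 -0.004 0 0 0 0 0.9; 0.034 -0.004 0 0 0 0 0.9; 0.034 -0.004 0 0 0 0 0.9; 0.026 0 0 0 0 0 0.9; 0.018 0 0 0 0 0 0.9; 0.008 0 0 0 0 0 0.9; 0 0 0 0 0 0 0.9; 0 0 0 0 0 0 0.9'
cat > look.py <<'E'
import sys; from fit import *
k=sys.argv[1]; ims={n:r.capture(n) for n in("top","scene")}
for n in ims: cv2.imwrite(f"pics/{n}{k}.png",ims[n][:,:,::-1])
F=4; S=lambda n,x,y,w,h:cv2.resize(ims[n][:,:,::-1],None,fx=F,fy=F,interpolation=cv2.INTER_CUBIC)[y*F:(y+h)*F,x*F:(x+w)*F]
cv2.imwrite(f"pics/t{k}.png",S("top",135,100,200,150)); cv2.imwrite(f"pics/u{k}.png",S("top",300,100,150,150)); cv2.imwrite(f"pics/s{k}.png",S("scene",235,155,170,120)); cv2.imwrite(f"pics/v{k}.png",S("scene",110,125,170,130))
E
python3 look.py 4; python3 go.py 0.586 -0.1836 0.2 -63
```

```text
time_s: 34.0
tcp_pos: [0.4838, -0.1451, 0.1971]
eef_rot: [-179.9, 0.0, -114.8]
contact_force: [0.6, 0.4, -1.2]
gripper_width: 0.0785
time_s: 34.75
tcp_pos: [0.4202, -0.3211, 0.1966]
eef_rot: [-180.0, 0.0, -114.9]
contact_force: [-0.3, -0.2, -0.1]
gripper_width: 0.0787
tool shift first mm [-193.5  -92.8   -3.4] then rot rad [-4.000e-04 -0.000e+00 -9.036e-01] deg [ -0.   -0.  -51.8]
after rot, shift mm [ -46.8 -209.4   -3.5]
t 34.85 tcp [ 0.4207 -0.3204  0.1965] rot [-1.7998e+02  1.0000e-02 -1.1477e+02] F [-0.1  0.2  0.5] w 0.079 j [-16.    8.1 -20.2  -0.  -61.7  -8.7]
```

View pics/t4.png

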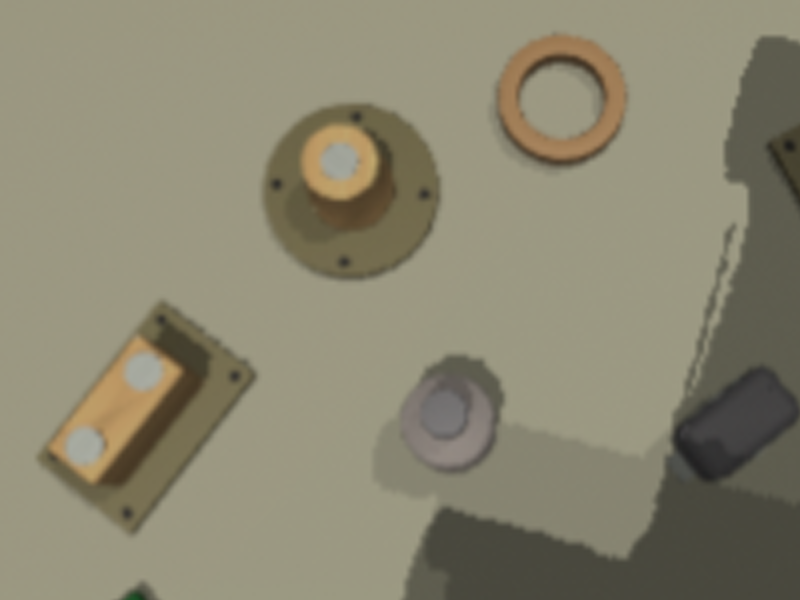

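View pics/s4.png

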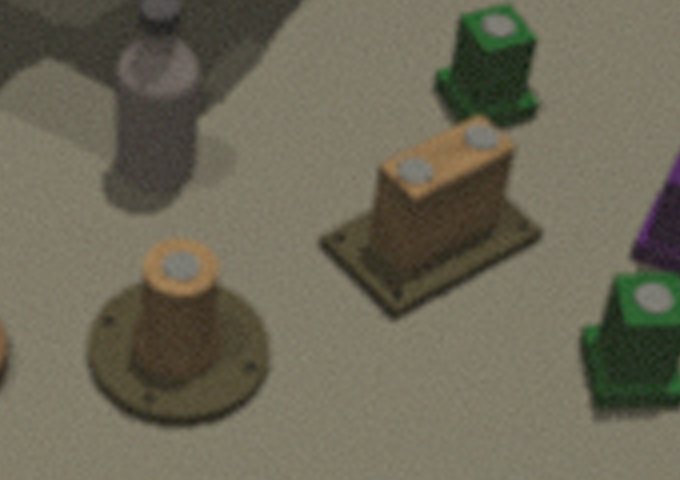

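View pics/v4.png

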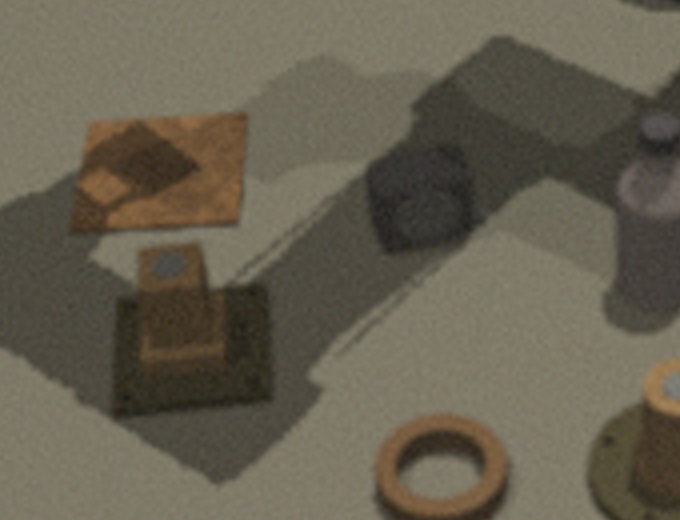

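View pics/u4.png

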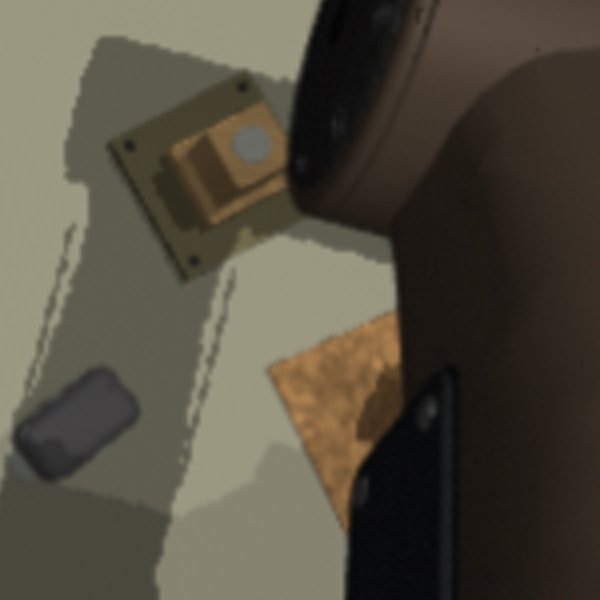

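```bash
python3 - <<'E'
from h import *
def w(n,pts,z,o): 
    p=(np.array(pts)+.5)/4-.5+o; return ray(n,p,z)[:,:2]*1000
t=[135,100]; s=[235,155]
print("round",w("top",[(340,161)],.08,t),w("top",[(356,117),(277,184),(344,262),(424,194)],.01,t).mean(0))
d=w("scene",[(108,321),(250,367)],.01,s); print("S round",w("scene",[(182,266)],.08,s),d.mean(0))
a=w("top",[(85,446),(144,371)],.08,t); print("long",a.mean(0), w("top",[(161,320),(127,513)],.01,t).mean(0))
E
```

```text
round [[582.05401525 145.90542641]] [581.30666996 147.0132873 ]
S round [[582.0394054  145.80663349]] [581.84277766 145.54282116]
long [440.8323333  275.39892586] [441.66013844 274.96736754]
```

The round foot is within about 1 mm of its plate's centre and so is the long foot. The square foot is about 2 mm off, so I regrip it and shift it.

```bash
python3 -m inch '0 0 0 0 0 -0.1 0.9; 0 0 0 0 0 -0.12 0.9; 0 0 0 0 0 -0.12 0.9; 0 0 0 0 0 -0.12 0.9; 0 0 0 0 0 -0.12 0.9; 0 0 0 0 0 -0.12 0.9; 0 0 0 0 0 -0.12 0.9; 0 0 0 0 0 -0.0836 0.9; 0 0 0 0 0 0 0.9; -0.004 -0.018 0 0 0 0 0.9; -0.008 -0.034 0 0 0 0 0.9; -0.008 -0.036 0 0 0 0 0.9; -0.008 -0.036 0 0 0 0 0.9; -0.008 -0.034 0 0 0 0 0.9; -0.006 -0.026 0 0 0 0 0.9; -0.003 -0.016 0 0 0 0 0.9; -0.0015 -0.008 0 0 0 0 0.9; 0 0 0 0 0 0 0.9; 0 0 0 0 0 0 0.9; 0 0 0 0 0 0 0.9'; python3 go.py 0.586 -0.1836 0.0404 -63
```

```text
time_s: 36.52
tcp_pos: [0.5837, -0.1858, 0.1963]
eef_rot: [180.0, 0.0, -63.1]
contact_force: [-0.4, -0.2, 0.5]
gripper_width: 0.0788
tool shift first mm [ -0.9  -3.1 155.9] then rot rad [ 0.0002  0.0002 -0.0019] deg [ 0.   0.  -0.1]
after rot, shift mm [ -0.9  -3.  155.9]
t 36.5167 tcp [ 0.5837 -0.1858  0.1963] rot [ 1.7999e+02  1.0000e-02 -6.3110e+01] F [-0.4 -0.2  0.5] w 0.0788 j [  0.6  15.9 -10.   -0.  -64.1  26.3]
```

```bash
python3 -m inch '-0.0009 -0.0031 0.02 0 0 0 0.9; 0 0 0.03 0 0 0 0.9; 0 0 0.03 0 0 0 0.9; 0 0 0.03 0 0 0 0.9; 0 0 0.025 0 0 0 0.9; 0 0 0.015 0 0 0 0.9; 0 0 0.0055 0 0 0 0.9; 0 0 0 0 0 0 0.9; 0 0 0 0 0 0 0.9; 0 0 0 0 0 0 0.9'; python3 go.py 0.586 -0.1836 0.0404 -63
```

```text
time_s: 37.35
tcp_pos: [0.5878, -0.1835, 0.0424]
eef_rot: [-179.9, -0.1, -63.1]
contact_force: [0.8, 0.4, -0.0]
gripper_width: 0.0787
tool shift first mm [-0.8  1.7  2. ] then rot rad [-0.002  -0.0013 -0.001 ] deg [-0.1 -0.1 -0.1]
after rot, shift mm [-0.8  1.7  2. ]
t 37.35 tcp [ 0.5878 -0.1835  0.0424] rot [-1.7988e+02 -8.0000e-02 -6.3060e+01] F [ 0.8  0.4 -0. ] w 0.0787 j [  0.8  24.9 -19.5   0.  -45.5  26.1]
```

```bash
python3 -m inch '0 0.0006 0.0005 0 0 0 0.9; 0 0 0 0 0 0 0.9; 0 0 0 0 0 0 0.9'; python3 go.py 0.586 -0.1836 0.0404 -63
```

```text
time_s: 37.6
tcp_pos: [0.5868, -0.1834, 0.0411]
eef_rot: [-179.9, -0.0, -63.0]
contact_force: [-0.1, 0.7, 0.3]
gripper_width: 0.0791
tool shift first mm [-0.2  0.9  0.7] then rot rad [-0.0012 -0.0006 -0.0006] deg [-0.1 -0.  -0. ]
after rot, shift mm [-0.2  0.8  0.7]
t 37.6 tcp [ 0.5868 -0.1834  0.0411] rot [-1.7993e+02 -4.0000e-02 -6.3040e+01] F [-0.1  0.7  0.3] w 0.0791 j [  0.8  24.9 -19.7   0.  -45.4  26.1]
```

```bash
python3 -m inch '0 0.0004 0 0 0 0 0.6; 0 0 0 0 0 0 0.5; 0 0 0 0 0 0 0.4; 0 0 0 0 0 0 0.3; 0 0 0 0 0 0 0.2; 0 0 0 0 0 0 0.2; 0 0 0 0 0 0 0.2; 0 0 0 0 0 0 0.2; 0 0 0 0 0 0 0.2' 25;  python3 go.py 0.586 -0.1836 0.0404 -63
```

```text
time_s: 38.35
tcp_pos: [0.5861, -0.1835, 0.0402]
eef_rot: [180.0, 0.0, -63.0]
contact_force: [-0.4, -0.1, -0.1]
gripper_width: 0.0396
tool shift first mm [ 0.1  0.1 -0.2] then rot rad [ 0.0001  0.     -0.0006] deg [ 0.  0. -0.]
after rot, shift mm [ 0.1  0.1 -0.2]
t 38.35 tcp [ 0.5861 -0.1835  0.0402] rot [180.     0.   -63.04] F [-0.4 -0.1 -0.1] w 0.0396 j [  0.8  25.  -19.7  -0.  -45.3  26.2]
```

```bash
python3 -m inch '0 0 -0.0015 0 0 0 0.2; 0 0 -0.0025 0 0 0 0.2; 0 0 0 0 0 0 0.2; -0.001 -0.0002 0 0 0 0 0.2; -0.001 -0.0003 0 0 0 0 0.2; 0 0 0 0 0 0 0.2; 0 0 0.002 0 0 0 0.2; 0 0 0.001 0 0 0 0.2; 0 0 0 0 0 0 0.2; 0 0 0 0 0 0 0.2';  python3 -m inch '0 0 0.0006 0 0 0 0.2; 0 0 0 0 0 0 0.2;0 0 0 0 0 0 0.2'; python3 -m inch '0 0 0.0004 0 0 0 0.2; 0 0 0 0 0 0 0.2'
```

```text
time_s: 39.18
tcp_pos: [0.5855, -0.1815, 0.041]
eef_rot: [180.0, 0.0, -63.0]
contact_force: [0.1, -0.1, -1.5]
gripper_width: 0.0397
time_s: 39.43
tcp_pos: [0.5856, -0.1815, 0.0406]
eef_rot: [180.0, 0.0, -63.0]
contact_force: [-0.3, -0.2, -1.0]
gripper_width: 0.04
time_s: 39.6
tcp_pos: [0.5856, -0.1815, 0.0402]
eef_rot: [180.0, -0.0, -63.0]
contact_force: [1.1, 0.4, -0.4]
gripper_width: 0.04
```

```bash
python3 -m inch '0 0 0.0005 0 0 0 0.2; 0 0 0 0 0 0 0.2'
```

```text
time_s: 39.77
tcp_pos: [0.5857, -0.1815, 0.0402]
eef_rot: [-180.0, -0.0, -63.0]
contact_force: [-1.9, -0.0, 3.3]
gripper_width: 0.0399
```

```bash
python3 -m inch '0 0 0 0 0 0 0.5; 0 0 0 0 0 0 0.7; 0 0 0 0 0 0 0.9; 0 0 0 0 0 0 0.9; 0 0 -0.01 0 0 0 0.9; 0 0 -0.02 0 0 0 0.9; 0 0 -0.035 0 0 0 0.9; 0 0 -0.035 0 0 0 0.9; 0 0 -0.035 0 0 0 0.9; 0 0 -0.035 0 0 0 0.9; -0.015 -0.0015 -0.02 0 0 0 0.9; -0.03 -0.003 0 0 0 0 0.9; -0.037 -0.004 0 0 0 0 0.9; -0.037 -0.004 0 0 0 0 0.9; -0.037 -0.004 0 0 0 0 0.9; -0.037 -0.004 0 0 0 0 0.9; -0.037 -0.004 0 0 0 0 0.9; -0.037 -0.004 0 0 0 0 0.9; -0.037 -0.004 0 0 0 0 0.9; -0.037 -0.004 0 0 0 0 0.9'; python3 -m inch '-0.037 -0.004 0 0 0 0 0.9; -0.037 -0.004 0 0 0 0 0.9; -0.037 -0.004 0 0 0 0 0.9; -0.037 -0.004 0 0 0 0 0.9; -0.037 -0.004 0 0 0 0 0.9; -0.037 -0.004 0 0 0 0 0.9; -0.037 -0.004 0 0 0 0 0.9; -0.037 -0.004 0 0 0 0 0.9; -0.037 -0.004 0 0 0 0 0.9; -0.037 -0.004 0 0 0 0 0.9; -0.03 -0.004 0 0 0 0 0.9; -0.02 -0.002 0 0 0 0 0.9; -0.01 0 0 0 0 0 0.9; 0 0 0 0 0 0 0.9; 0 0 0 0 0 0 0.9'; python3 look.py 5
```

```text
time_s: 41.43
tcp_pos: [0.4626, 0.1404, 0.2309]
eef_rot: [-179.9, 0.0, -63.0]
contact_force: [-0.8, 0.4, -0.2]
gripper_width: 0.0789
time_s: 42.68
tcp_pos: [0.3094, 0.5428, 0.2299]
eef_rot: [180.0, -0.0, -63.0]
contact_force: [0.7, -0.7, -0.4]
gripper_width: 0.0786
```

View pics/top5.png

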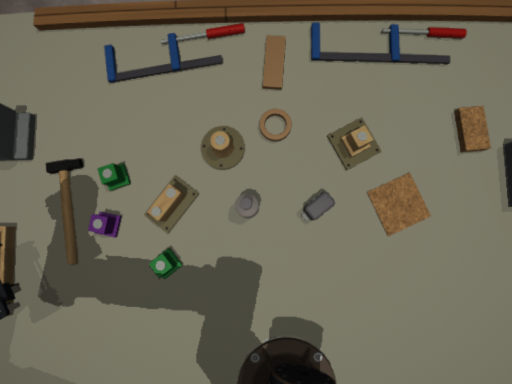

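View pics/u5.png

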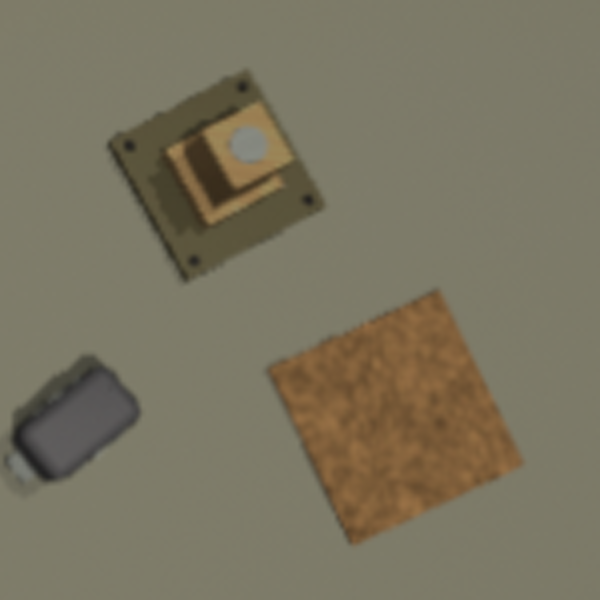

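View pics/scene5.png

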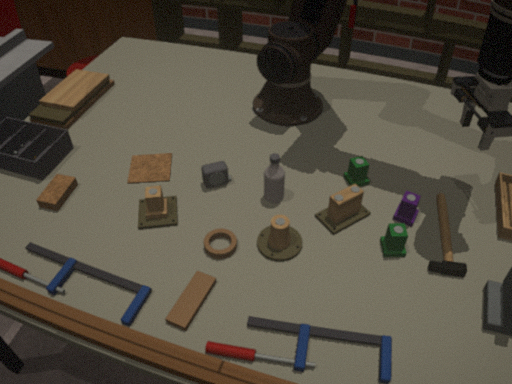

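View pics/v5.png

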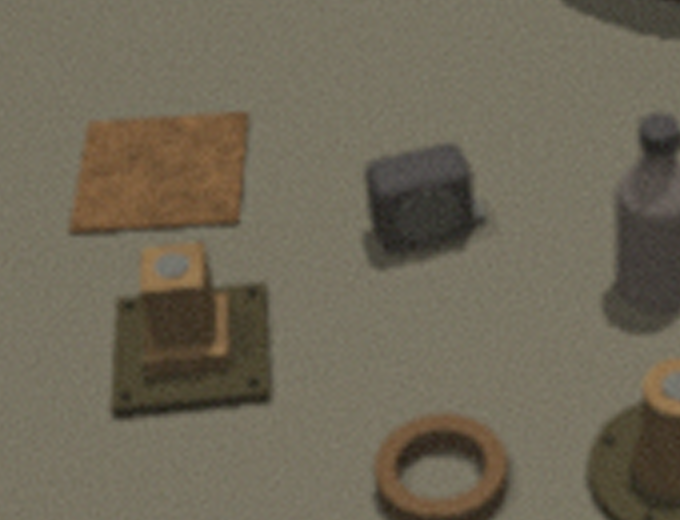

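```bash
python3 - <<'E'
from h import *
def w(n,pts,z,o): 
    p=(np.array(pts)+.5)/4-.5+o; return ray(n,p,z)[:,:2]*1000
u=[300,100];v=[110,125]
b=w("top",[(167,152),(284,183),(211,223)],.026,u)
d=w("top",[(129,146),(243,87),(308,200),(194,261)],.01,u)
ya=lambda d:np.degrees(np.arctan2(d[1],d[0]))
print(w("top",[(248,144)],.08,u),b[:2].mean(0),d.mean(0),ya(b[1]-b[2]),ya(d[2]-d[3]))
d=w("scene",[(128,306),(253,292),(252,384),(125,397)],.01,v); print("S",w("scene",[(172,266)],.08,v),d.mean(0))
# untouched things, before/after
a=cv2.imread("pics/top0.png").astype(int);c=cv2.imread("pics/top5.png").astype(int)
for n,(x,y) in dict(bottle=(246,206),tape=(318,206),ring=(275,125)).items():
    A,C=[cv2.GaussianBlur(i[y-24:y+24,x-24:x+24].mean(2).astype(np.float32),(0,0),.7) for i in(a,c)]
    print(n,cv2.phaseCorrelate(A,C,cv2.createHanningWindow((48,48),cv2.CV_32F)))
E
```

```text
[[ 586.52161349 -182.3940393 ]] [ 585.55236532 -182.69907053] [ 585.79445905 -182.3861983 ] -62.27993960991139 -62.910460214919844
S [[ 586.62885548 -182.39307235]] [ 586.60297616 -182.71533769]
bottle ((-0.05734871546445319, 0.006738127025119667), 0.9933383599337604)
tape ((0.015435576910718396, 0.09574923258740142), 0.9811113095945783)
ring ((0.031674911464318, -0.02190065934360419), 0.9865383846271369)
```

Everything agrees to within about 1 mm, and the bottle, tape and ring have not moved. Handing in.

```bash
python3 - <<'E'
from plant import r
print(r.close_job())
E
```

```text
the job is handed in; nothing more can be done
None
```

All three feet now stand upright on their own plates, and I handed the job in at about 43 s of the 120 s allowed. I parked the round foot on the cork mat and moved the square foot to the square plate. The long foot then went to the long plate, and the round foot to the round plate. Each foot was lowered until I felt contact, then released.

- **Square foot:** my first placing was about 2 mm off centre, so I gripped it again and shifted it. Both cameras now put it within 1 mm of the plate centre, and it is in line with the plate edges to within about 1°.
- **Round foot:** it is off centre by 0.3 mm in the scene camera and 1.3 mm in the top camera.
- **Long foot:** the top camera shows it about 1 mm off centre and in line with its plate to about 0.1°. The scene camera suggested up to 2 mm off and about 2° out of line. It saw the plate's corner dots less clearly there, so I trusted the top camera and left the foot alone.
- **Left-alone things:** comparing the top pictures from before and after, the glue bottle, tape measure and MDF ring moved less than 0.1 pixel. The gripper was open and well clear of everything at hand-in.

The silhouette fits of feet standing on their plates disagreed with each other by several mm. I used the plate dots and the discs on the feet instead.

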